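# Square a V-block to the fence and bring its rock core onto the dial gauge

## Task

On the granite surface plate, push the heavy V-block with its clamped rock core round with the fingertips until its long back face sits flush against the steel fence, still clear of the dial gauge. Then push it along the fence until its right end stands against the steel stop, so that the core presses the gauge's plunger in square-on, and leave it there, still flush with the fence. Only push the block, never lift or tip it; keep the robot off the dial gauge and its bracket, do not let the block meet the gauge askew, and leave the things around where they are.

Things in the scene. Friction and masses are not known exactly. Their poses are not given: they have to be found in the camera images.
- surface_plate: dark granite plate, 230 (its x) x 400 (its y) x 36 mm high with its feet, fixed. Origin: centre of its underside; top face at its z = 36 mm. Its x axis points away from the robot towards the fence, its y axis to the left along the fence. Fence, stop and gauge are fixed on it and move with it
- fence_face (a point): middle of the front face of the fence, 11 mm above the plate top: a ground steel bar along the plate's y, 22 mm wide and 22 mm high, from plate y = -120 to +190 mm; its front face (towards the robot) lies at plate x = +85 mm
- stop_face (a point): middle of the left face of the steel stop, 8 mm above the plate top: a foot 54 mm wide (plate x = 28 to 82 mm), 17 mm high and 34 mm long; its left face lies at plate y = -85 mm and meets the right end of the block
- v_block: steel V-block, 60 (its x) x 110 (its y) x 36 mm high, about 1.5 kg (varies), loose on the plate. Origin: centre of its underside. Its +x face is the back face (for the fence), its -y end the right end (for the stop). It starts 10 mm or more off the fence, turned 25 to 50 degrees counter-clockwise. It moves only while pushed (some 5 to 15 N). Plain upright outer faces
- core_end (a point): middle of the right end of the grey rock core, 38 mm across, that is clamped along y in the block's V by two low brass toe clamps (core top 60 mm, clamp screws 54 mm above the block's underside). Block frame x = 0, y = -61, z = 41 mm: 6 mm out of the block's right end. The core's left end lies 16 mm inside the block's left end
- back_left (a point): left end of the V-block's back face (block frame x = +30, y = +55 mm), half-way up (18 mm above the underside)
- back_right (a point): right end of the V-block's back face (block frame x = +30, y = -55 mm), 18 mm above the underside
- front_left (a point): left end of the V-block's front face (block frame x = -30, y = +55 mm), 18 mm above the underside
- front_right (a point): right end of the V-block's front face (block frame x = -30, y = -55 mm), 18 mm above the underside
- gauge: dial gauge, 58 mm across, lying face up right of the stop, with its bracket on the stop foot (together plate x = 26 to 84 mm, y = -100 to -195 mm, up to 57 mm above the plate), fixed; not to be touched by the robot. Its body origin coincides with the plate's origin. The red needle turns with the plunger
- plunger_tip (a point): tip of the gauge's slim plunger, which points to +y of the plate, 41 mm above the plate top; untouched it stands at plate x = 55, y = -84 mm
- plunger (a joint): how far the plunger is pushed in, m: 0 untouched, 0.010 at its end; a light spring (0.5 to 1.7 N) pushes it out. About 0.007 when the block is against the stop
- setting_ring: plain grey steel setting ring, 50 mm across, 18 mm high, standing on the right front of the plate; a bystander. Origin: centre of its underside
- flat_brush: flat brush with a wooden handle, 38 x 175 x 16 mm, on the bench left of the plate; a bystander
- tin_a: closed aluminium moisture tin, 64 mm across, 39 mm high, on the bench left of the plate; a bystander
- clay_specimen_0: brown clay cylinder, 38 mm across, 77 mm high, standing on the bench right of the plate; a bystander
- sample_ring_1: grey sample ring, 56 mm across, 25 mm high, on the bench right of the plate; a bystander
- porous_stone_0: porous stone disc, 50 mm across, 10 mm high, on the bench right of the plate; a bystander
- caliper: vernier caliper, 76 x 220 x 16 mm, on the bench right of the plate; a bystander

How it is judged:
By the outcome, as a careful person would: the job done as asked, in the order asked, and still so for the second after the job is handed in, with the robot touching nothing.
It also fails if it takes over 72 s, if anything falls off the work surface, if the arm or the gripper's body presses on something with over 40 N, if the wrist force passes 120 N, or if a joint passes its speed limit or range.

## Robot

A 6-joint arm with a two-finger parallel gripper is mounted at the origin on a cart in front of the work surface, level with it; the furniture and walls round the work are solid. World frame = base frame: x ahead of the robot, y to its left, z up, the work surface at z = 0. Lengths are in mm, angles in rad, forces in N, time in s.
With the tool pointing down it reaches from about 350 to 1000 mm from the base axis. Payload 7.1 kg.
Tool frame: the origin (TCP) lies at the very end of the fingers, on their centre line; the grasp point (between the pads) lies 19 mm behind it (hold_point_z is the distance from the TCP to the grasp point, in mm); z points along the fingers, y is the direction in which the jaws open and shut (so a half turn about z gives the same grasp; the last joint's range is limited). The gripper opens to 85 mm and grips with 20 to 120 N. Pads are 22 mm wide; open, the fingers measure 114 mm over their backs; the gripper's body (76 mm by 85 mm) begins 54 mm behind the grasp point. The pads swing forward as they close: fully open they stand 13 mm farther back than shut.
Start: joints at [1.316, 0.423, 1.63, -0, 1.089, -0.019], TCP at [145.982, 607.696, 193.619] pointing down, gripper open.
Joint ranges: [-3, 3], [-0.9, 2.11], [0.09, 2.58], [-1.31, 4.45], [0.11, 2.69], [-2.54, 2.54]. Speed limits (rad/s): [2.39, 2.39, 3.01, 3.14, 3.14, 3.14].

## Interface

Orientations are given as a 3x3 rotation matrix whose columns are the frame's x, y, z axes.
In Python, from rig import * gives the robot as it stands.
- The arm moves only by the shell command python3 -m handwheel 'ROWS'. ROWS is a JSON object of lists of equal length, an entry for each row: "translation": the shift along the world's x, y, z in m, a list of three; "spin": the turn about the world's z in rad; "gripper": the finger opening in m, from 0 to 0.0854. In form: {"translation": [[dx, dy, dz], ...], "spin": [spin, ...], "gripper": [gripper, ...]}. A call has 1 to 20 rows; each row is the pose to reach, as a shift and turn from the pose measured when the call began; what a row does not reach only later rows make up. A row lasts 1/8 s, in which the tool goes at most 62.5 mm and 10.7 degrees, less where a joint would pass 70% of its speed; a pose out of reach is approached as far as the arm can. A call with a gripper value outside its range is refused whole. The fingers move at their own pace and stop on an object; the grip force is fixed at half the most. Time passes only in rows, so rows that repeat a pose let the fingers close. It gives the time, the measured TCP pose, the force and the opening at its end, in the units of the state.
- get_state(): the state, without advancing time (a new reading comes with each control period).
- snapshot(name): name is "side" or "top"; returns the picture (384x512x3 uint8, red, green, blue); there is no depth.
- calibration(name): a dict with "K" (3x3 intrinsics, pixels), "k1" (the pictures are not rectified: a ray, as slopes to the right and down, at radius r is drawn at 1 + k1 r^2 times it, then the intrinsics apply), "world_to_cam" (4x4, takes a point from world to camera coordinates). Camera axes: x right, y down, z forward; pixel columns grow to the right and rows downward; lengths in mm; the calibration is good to about 2 mm. A picture is of the moment at which its call begins. calibration takes no time and is no camera call.
- finish_job(): hands the job in, once; it reports no verdict.
Trained networks look in the newest picture that a camera, given by its name, has taken for a name from the list of things; names that differ only in an ending like _2 or _b are one class to them, and where a whole thing is asked for, a point or a joint stands for the part that bears it (a point fixed in the world has none). Each returns a list of dicts, best first, with "confidence" (0 to 1); they miss things now and then, are a little off and sometimes report something else, mostly with a low value. They report only what shows in the picture. A call takes as long as a camera call.
- find_in(query, camera): "xy" ([column, row] in pixels, amid what is visible of it).
- silhouettes(query, camera): "pixels" (384x512 bool, what is visible of it) and "xy" ([column, row] in pixels, amid what is visible of it).
The state is a dict: "time_s": time; "joint_pos": joint angles; "dq": joint speeds; "joint_efforts": joint torques, N m; "position": TCP position; "tool_rot": TCP orientation; "force": force on the tool from outside, world axes, zero at the start; "wrist_torque": the same for the moment, N m; "opening": opening from 0.0 (shut) to 1.0 (fully open).
Only numpy, scipy, OpenCV 4.12 (cv2) and the standard library are available. Lean on these libraries where they do the work, as an engineer would, in place of code of your own. Each camera call takes 0.05 s, during which the arm holds its last target.

## Working session

There is one attempt and no reset: what is moved stays moved. The work goes in short steps, Python scripts to look and compute and a shell command to move; the robot and the scene stay as the last step left them, time stands still between calls to the robot, and variables do not carry over. Pictures are saved under pics/ and viewed, and the job is handed in when it is done.

```bash
ls; mkdir -p pics; cat > h.py <<'E'
from rig import *
import numpy as np, cv2
def cam(n):
    c=calibration(n); return np.array(c["K"],float),float(c["k1"]),np.array(c["world_to_cam"],float)
def proj(n,P):
    K,k1,T=cam(n); P=np.atleast_2d(P); c=P@T[:3,:3].T+T[:3,3]; s=c[:,:2]/c[:,2:]; r2=(s**2).sum(1,keepdims=True)
    s=s*(1+k1*r2); return s*[K[0,0],K[1,1]]+[K[0,2],K[1,2]]
def ray(n,uv):
    K,k1,T=cam(n); d=(np.array(uv,float)-[K[0,2],K[1,2]])/[K[0,0],K[1,1]]; s=d.copy()
    for _ in range(20): s=d/(1+k1*(s@s))
    R=T[:3,:3]; o=-R.T@T[:3,3]; return o,R.T@np.array([s[0],s[1],1])
def atz(n,uv,z):
    o,d=ray(n,uv); return o+d*(z-o[2])/d[2]
def save(n,name):
    im=np.array(snapshot(n)); cv2.imwrite("pics/"+name,cv2.resize(im[:,:,::-1],(800,600),interpolation=cv2.INTER_CUBIC)); return im
E
python3 - <<'E'
from h import *
save("top","t0.png");save("side","s0.png")
for n in("top","side"):
    print(n,calibration(n))
    for q in["surface_plate","fence_face","stop_face","core_end","back_left","back_right","front_left","front_right","plunger_tip","setting_ring","v_block"]:
        print(q,[(np.round(r["xy"],1).tolist(),round(r["confidence"],2)) for r in find_in(q,n)[:2]])
print(get_state())
E
```

```text
pics
top {'K': array([[420.98783523,   0.        , 255.29273579],
       [  0.        , 420.98783523, 188.68268691],
       [  0.        ,   0.        ,   1.        ]]), 'k1': -0.02673275764998766, 'world_to_cam': array([[-1.08360005e-02, -9.99941273e-01,  1.80319506e-04,
        -3.22944610e+00],
       [-9.85769080e-01,  1.06521681e-02, -1.67767257e-01,
         5.16567601e+02],
       [ 1.67755484e-01, -1.99567947e-03, -9.85826615e-01,
         1.50933072e+03],
       [ 0.00000000e+00,  0.00000000e+00,  0.00000000e+00,
         1.00000000e+00]])}
surface_plate [([244.4, 197.0], 0.74), ([286.4, 206.9], 0.32)]
fence_face [([238.0, 196.6], 0.37)]
stop_face [([246.6, 194.6], 0.55)]
core_end [([234.0, 194.4], 0.72)]
back_left [([234.7, 197.9], 0.71)]
back_right [([237.0, 196.2], 0.63)]
front_left [([237.5, 194.6], 0.87)]
front_right [([238.8, 193.6], 0.85), ([247.5, 193.1], 0.49)]
plunger_tip []
setting_ring []
v_block [([232.1, 197.2], 0.84), ([241.2, 194.1], 0.49)]
side {'K': array([[485.13085968,   0.        , 256.46303691],
       [  0.        , 485.13085968, 200.77320928],
       
[... 985 characters left out ...]
    1.08860566e+00, -1.90217506e-02]), 'dq': array([1.05793639e-03, 1.90000019e-03, 3.46480310e-04, 2.30145607e-03,
       5.69466011e-05, 9.07598129e-04]), 'joint_efforts': array([-1.48833024e-04, -5.57351017e+01, -2.82135379e+01,  2.31742638e-05,
        8.42728932e-04,  1.82543653e-05]), 'position': array([145.97828804, 607.68383608, 193.62070313]), 'tool_rot': array([[-9.72334059e-01,  2.33594687e-01, -3.48484111e-06],
       [ 2.33594687e-01,  9.72334059e-01, -1.70399284e-05],
       [-5.92007047e-07, -1.73825432e-05, -1.00000000e+00]]), 'force': array([ 0.20638557, -0.52374129,  0.425414  ]), 'wrist_torque': array([-0.02032268,  0.00469013,  0.03241735]), 'opening': 1.0021938198119833}
```

View pics/t0.png

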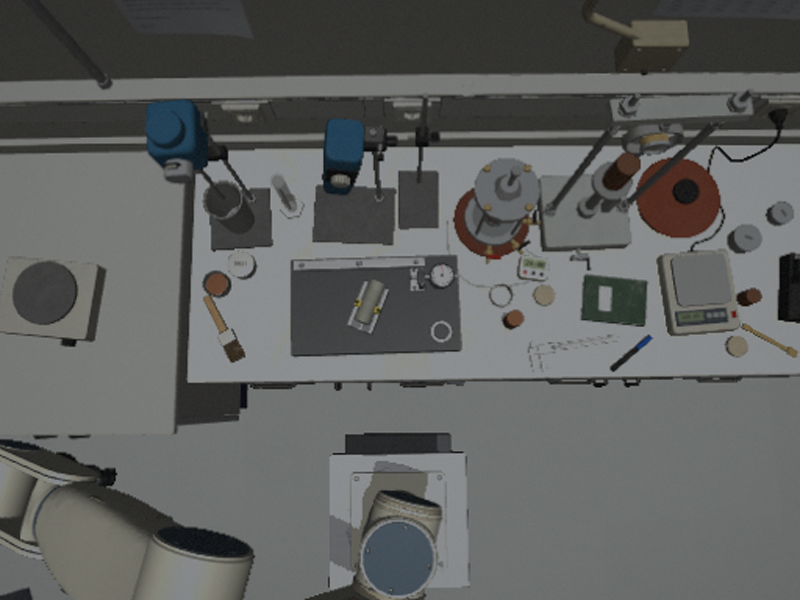

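View pics/s0.png

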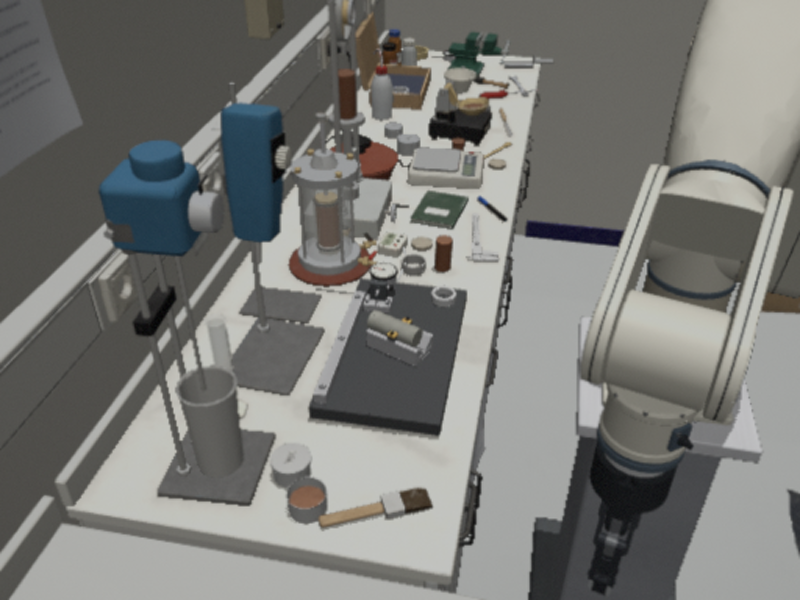

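```bash
python3 - <<'E'
from h import *
for n,(x0,y0,x1,y1) in {"top":(175,150,305,240),"side":(195,170,305,280)}.items():
    im=np.array(snapshot(n)); np.save(n+"0.npy",im)
    c=im[y0:y1,x0:x1,::-1]; k=6 if n=="top" else 5
    c=cv2.convertScaleAbs(c,alpha=1.2,beta=20)
    cv2.imwrite(f"pics/{n}_z0.png",cv2.resize(c,None,fx=k,fy=k,interpolation=cv2.INTER_CUBIC))
    for q in["surface_plate","v_block","stop_face","setting_ring"]:
        for r in silhouettes(q,n)[:2]:
            p=r["pixels"]; ys,xs=np.where(p); print(n,q,round(r["confidence"],2),p.sum(),xs.min(),xs.max(),ys.min(),ys.max())
            np.save(f"m_{n}_{q}.npy",p) if r is not None else 0
            break
E
```

```text
top surface_plate 0.6 560 224 248 179 212
top v_block 0.79 514 224 247 179 213
top stop_face 0.59 6010 186 295 163 227
side surface_plate 0.61 6414 198 298 168 278
side v_block 0.78 964 235 276 199 233
side stop_face 0.76 6319 198 298 168 277
side setting_ring 0.7 331 236 253 168 191
```

View pics/top_z0.png

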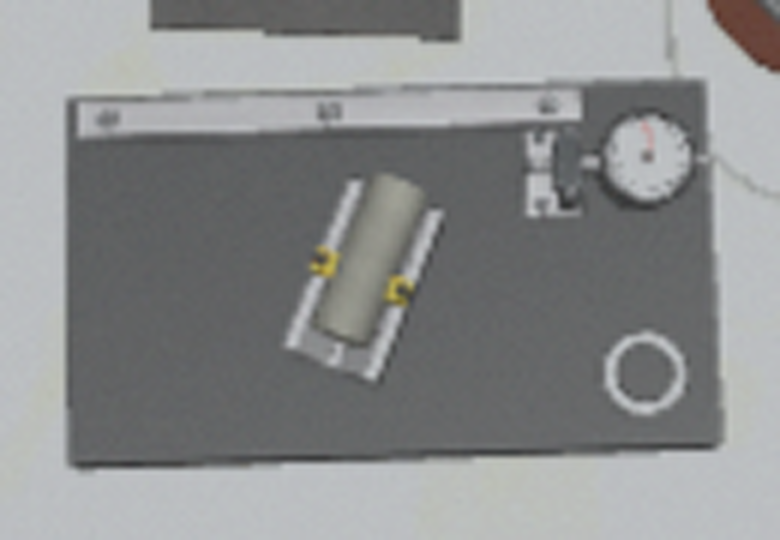

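View pics/side_z0.png

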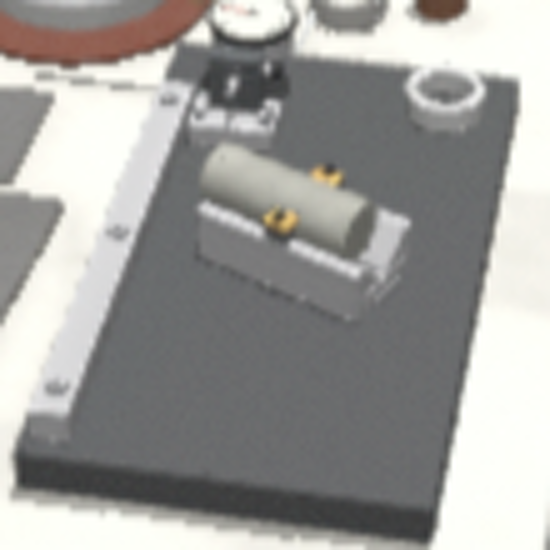

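```bash
cat > fit.py <<'E'
from h import *
from scipy.optimize import least_squares, minimize
def up(pts,x0,y0,k): return (np.array(pts,float)+.5)/k-.5+[x0,y0]
def w(p,L): 
    c,s=np.cos(p[2]),np.sin(p[2]); L=np.array(L,float); return np.c_[p[0]+c*L[:,0]-s*L[:,1],p[1]+s*L[:,0]+c*L[:,1],L[:,2]]
def fitpts(obs,p0):  # obs: list of (cam, local pts, uv)
    f=lambda p: np.concatenate([(proj(n,w([p[0],p[1],p[2]/100],L))-uv).ravel() for n,L,uv in obs])
    r=least_squares(f,[p0[0],p0[1],p0[2]*100],loss="soft_l1"); p=r.x.copy();p[2]/=100; return p,f(r.x).reshape(-1,2)
E
python3 - <<'E'
from fit import *
PL=[[115,200,36],[115,-200,36],[-115,-200,36],[-115,200,36],[85,190,58],[85,-120,58],[107,190,58],[107,-120,58]]
t=("top",PL,up([(68,98),(706,80),(720,443),(70,463),(78,136),(582,120),(76,102),(580,90)],175,150,6))
s=("side",[[115,200,36],[-115,200,36],[-115,-200,36],[107,190,58],[85,190,58]],up([(18,456),(432,512),(518,82),(30,407),(70,418)],195,170,5))
for o in([t],[s],[t,s]):
    p,e=fitpts(o,[600,0,0]); print(p[:2].round(1),np.degrees(p[2]).round(2),e.round(1).tolist())
BL=[[30,55,72],[30,-55,72],[-30,55,72],[-30,-55,72]]
t=("top",BL,up([(288,346),(357,180),(378,382),(443,210)],175,150,6))
s=("side",[[30,55,72],[30,-55,72],[30,55,36],[30,-55,36],[-30,55,72]],up([(362,272),(204,204),(346,316),(202,256),(410,222)],195,170,5))
for o in([t],[s],[t,s]):
    p,e=fitpts(o,[600,0,0.6]); print(p[:2].round(1),np.degrees(p[2]).round(2),e.round(1).tolist())
E
```

```text
[496.7  48.9] 1.07 [[-0.3, -0.2], [0.1, -0.3], [0.6, 0.5], [-0.5, 0.4], [-0.2, 0.0], [-0.0, 0.2], [0.1, -0.2], [0.1, -0.6]]
[493.7  51.2] 1.26 [[-1.3, -0.4], [1.3, -0.2], [0.6, -1.0], [-0.2, 1.2], [-0.2, 0.0]]
[495.5  49.3] 1.21 [[-0.5, 0.2], [-0.0, -0.1], [0.5, 0.7], [-0.5, 0.9], [-0.4, 0.4], [-0.2, 0.5], [-0.0, 0.3], [-0.1, -0.3], [-1.7, -1.0], [0.6, -0.8], [0.2, -1.3], [-0.7, 0.6], [-0.7, -0.6]]
[485.3  62.3] 68.43 [[-0.3, 0.0], [-0.6, -0.4], [0.3, -0.0], [0.5, 0.4]]
[482.8  60.8] 67.07 [[-1.0, 0.2], [-0.8, 0.0], [2.0, 1.1], [-0.2, -0.8], [0.9, -0.6]]
[484.1  61.6] 67.94 [[-0.1, 0.2], [-0.2, -0.1], [0.3, 0.3], [0.8, 0.9], [-1.2, 0.3], [-1.4, 0.3], [1.8, 1.2], [-0.7, -0.5], [0.4, -0.7]]
```

```bash
python3 -m handwheel '{"translation":[[0.01,-0.02,0],[0.035,-0.065,0],[0.06,-0.112,0],[0.085,-0.16,0],[0.11,-0.206,0],[0.135,-0.253,0],[0.16,-0.3,0],[0.185,-0.346,0],[0.21,-0.393,0],[0.235,-0.44,0],[0.26,-0.486,0],[0.285,-0.533,0],[0.303,-0.566,0],[0.312,-0.584,0],[0.312,-0.584,0],[0.312,-0.584,0]],"spin":[-0.05,-0.18,-0.31,-0.44,-0.57,-0.7,-0.83,-0.96,-1.09,-1.22,-1.35,-1.48,-1.61,-1.719,-1.719,-1.719],"gripper":[0.06,0.06,0.06,0.06,0.06,0.06,0.06,0.06,0.06,0.06,0.06,0.06,0.06,0.06,0.06,0.06]}'
python3 - <<'E'
from h import *
for n,(x0,y0,x1,y1),k in (("top",(175,150,305,240),6),("side",(185,140,305,260),5)):
    im=np.array(snapshot(n)); c=cv2.convertScaleAbs(im[y0:y1,x0:x1,::-1],alpha=1.2,beta=20)
    cv2.imwrite(f"pics/{n}_z1.png",cv2.resize(c,None,fx=k,fy=k,interpolation=cv2.INTER_CUBIC))
s=get_state(); print(s["time_s"],s["position"],s["tool_rot"][:,1],s["opening"],s["joint_pos"],s["force"])
E
```

```text
time_s: 3.7
position: [457.5, 24.1, 193.5]
tool_rot: [[0.373, 0.928, -0.0], [0.928, -0.373, 0.0], [0.0, -0.001, -1.0]]
force: [-0.1, -0.1, 0.4]
opening: 0.702
3.8 [457.52079188  24.47123282 193.61925429] [ 9.28028708e-01 -3.72508600e-01 -2.46544087e-04] 0.705251950219783 [2.73549150e-02 1.75957136e-01 1.98569782e+00 1.71322882e-04
 9.80144731e-01 4.08970217e-01] [ 0.53025048 -0.04173698  0.21560475]
```

View pics/side_z1.png

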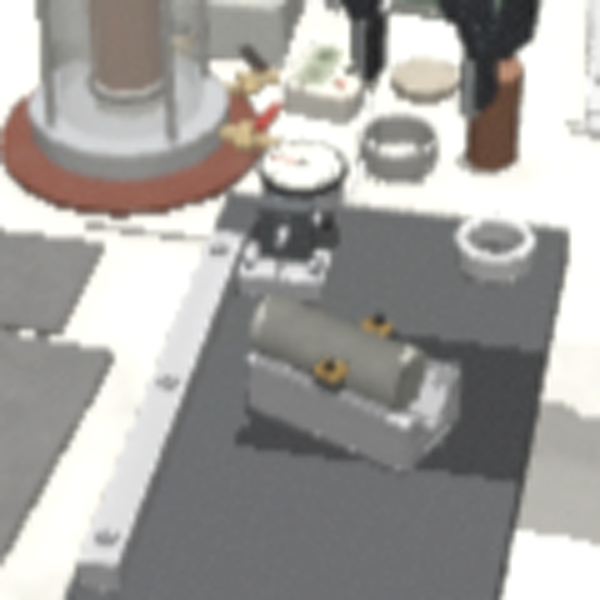

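View pics/top_z1.png

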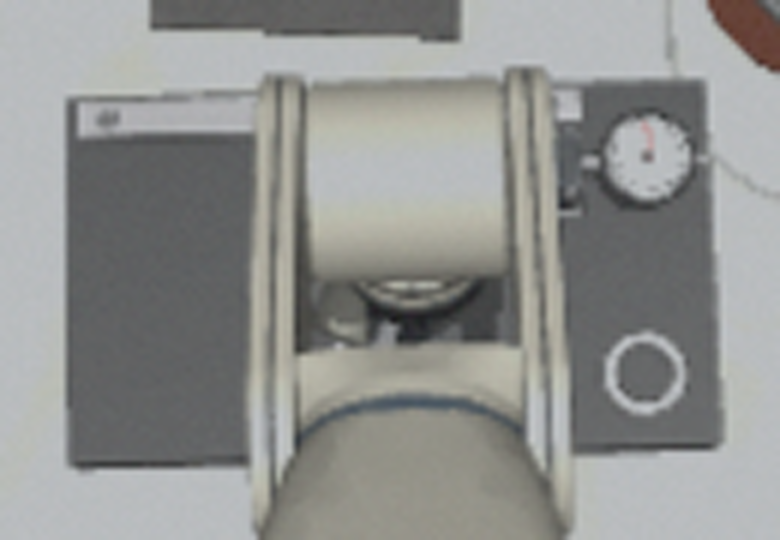

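```bash
python3 -m handwheel '{"translation":[[-0.001,-0.003,-0.015],[-0.002,-0.005,-0.04],[-0.002,-0.005,-0.065],[-0.002,-0.005,-0.09],[-0.002,-0.005,-0.11],[-0.002,-0.005,-0.13],[-0.002,-0.005,-0.145],[-0.002,-0.005,-0.152],[-0.002,-0.005,-0.152]],"spin":[0.03,0.03,0.03,0.03,0.03,0.03,0.03,0.03,0.03],"gripper":[0.06,0.06,0.06,0.06,0.06,0.06,0.06,0.06,0.06]}'
python3 - <<'E'
from h import *
for n,(x0,y0,x1,y1),k in (("side",(205,150,305,250),6),):
    im=np.array(snapshot(n)); c=cv2.convertScaleAbs(im[y0:y1,x0:x1,::-1],alpha=1.2,beta=20)
    cv2.imwrite(f"pics/{n}_z2.png",cv2.resize(c,None,fx=k,fy=k,interpolation=cv2.INTER_CUBIC))
E
```

```text
time_s: 4.92
position: [455.2, 19.5, 41.3]
tool_rot: [[0.344, 0.939, -0.001], [0.939, -0.344, 0.0], [-0.0, -0.001, -1.0]]
force: [-0.1, -0.6, 0.6]
opening: 0.704
```

View pics/side_z2.png

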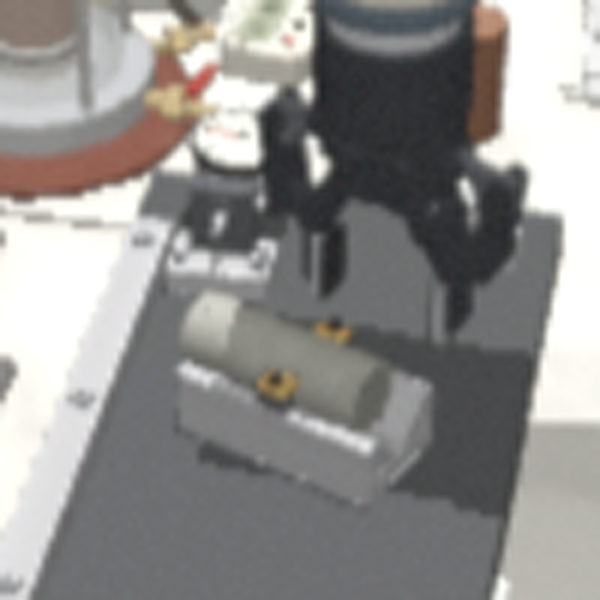

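```bash
python3 -m handwheel '{"translation":[[0.001,0.003,0],[0.002,0.006,0],[0.003,0.008,0],[0.004,0.0105,0],[0.004,0.0105,0]],"spin":[-0.01,-0.02,-0.02,-0.02,-0.02],"gripper":[0.06,0.06,0.06,0.06,0.06]}'
python3 - <<'E'
from h import *
for n,(x0,y0,x1,y1),k in (("side",(205,150,305,250),6),):
    im=np.array(snapshot(n)); c=cv2.convertScaleAbs(im[y0:y1,x0:x1,::-1],alpha=1.2,beta=20)
    cv2.imwrite(f"pics/{n}_z3.png",cv2.resize(c,None,fx=k,fy=k,interpolation=cv2.INTER_CUBIC))
E
```

```text
time_s: 5.6
position: [459.7, 30.2, 41.7]
tool_rot: [[0.363, 0.932, -0.0], [0.932, -0.363, 0.0], [0.0, -0.0, -1.0]]
force: [-0.5, 1.5, 0.8]
opening: 0.701
```

View pics/side_z3.png

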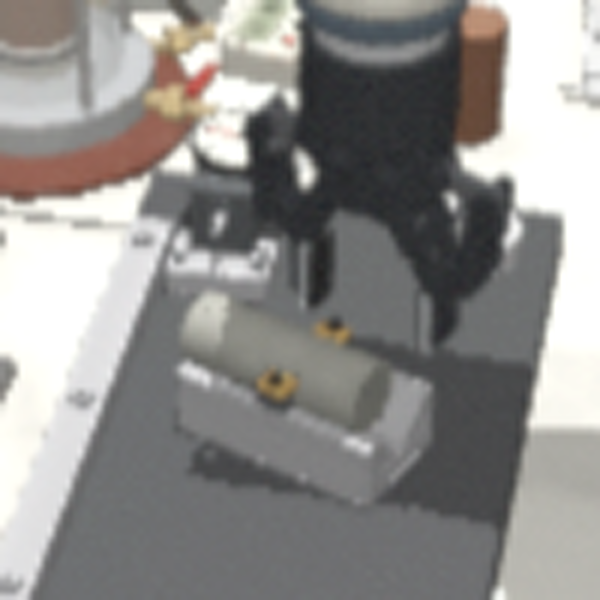

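```bash
python3 - <<'E'
from fit import *
s=get_state();p=s["position"];R=s["tool_rot"]
for sy in(-37,37):
  for back in(0,6,13):
    q=proj("side",[p+R@np.array([0,sy,-back])])[0]; print(sy,back,((q-[205,150]+.5)*6-.5).round())
B=[484.1,61.6,np.radians(67.9)]
print(((proj("side",w(B,[[30,55,72],[30,-55,72],[-30,55,72],[-30,-55,72],[30,55,36]]))-[205,150]+.5)*6-.5).round())
print(((proj("side",w(B,[[-30,0,36]]))-[205,150]+.5)*6-.5).round())
E
```

```text
-37 0 [430. 416.]
-37 6 [430. 406.]
-37 13 [430. 395.]
37 0 [303. 365.]
37 6 [303. 356.]
37 13 [303. 345.]
[[367. 448.]
 [177. 367.]
 [434. 382.]
 [247. 305.]
 [366. 506.]]
[[338. 400.]]
```

```bash
python3 - <<'E'
from fit import *
print(proj("side",[[146,607.7,193.6],[146,607.7,206]])*800/512)
im=np.array(snapshot("side"))[170:240,235:290,::-1]
im=cv2.convertScaleAbs(im,alpha=2.5,beta=30)
cv2.imwrite("pics/z4.png",cv2.resize(im,None,fx=9,fy=8,interpolation=cv2.INTER_CUBIC))
s0=np.load("side0.npy")[330:384,350:420,::-1]
cv2.imwrite("pics/z5.png",cv2.resize(cv2.convertScaleAbs(s0,alpha=2.5,beta=30),None,fx=9,fy=9,interpolation=cv2.INTER_CUBIC))
E
```

```text
[[598.72654949 581.79960162]
 [600.49020032 575.12884808]]
```

View pics/z4.png

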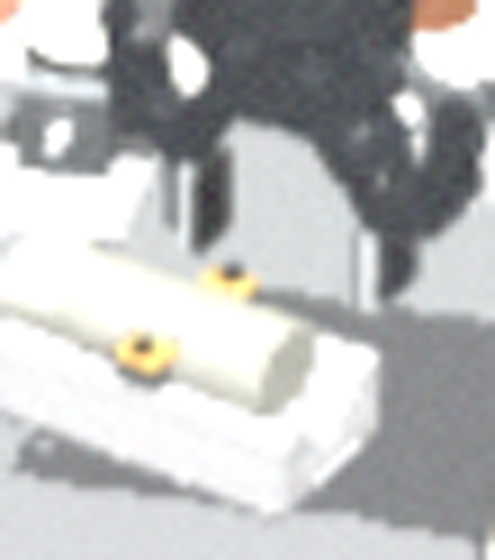

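View pics/z5.png

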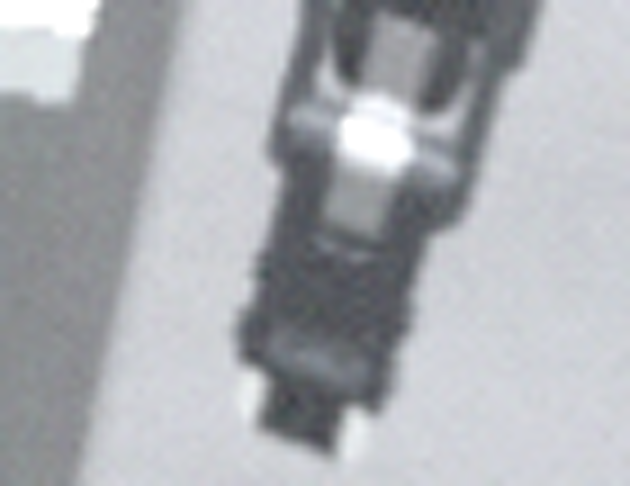

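```bash
python3 - <<'E'
from fit import *
def tips(p,y,back):
    y=np.array([*y,0]); return proj("side",[np.array(p)-37*y+[0,0,back],np.array(p)+37*y+[0,0,back]]).round(1).tolist()
print(tips([457.5,24.5,193.6],(.928,-.3725),0),tips([457.5,24.5,193.6],(.928,-.3725),6))
print(tips([455.2,19.5,41.3],(.939,-.344),0))
print(proj("side",[[146,607.7+50,193.6],[146-12,607.7+50,206]]))
E
```

```text
[[278.9, 175.3], [256.6, 167.1]] [[279.0, 173.5], [256.6, 165.4]]
[[278.4, 216.9], [257.1, 208.7]]
[[383.61735195 398.75738779]
 [392.3458006  395.97765398]]
```

```bash
python3 - <<'E'
from fit import *
for z in(193,300,400,450):print(((proj("top",[[457.5,24.5,z]])-[175,150]+.5)*6-.5).round(), ((proj("side",[[457.5,24.5,z]])-[185,140]+.5)*5-.5).round())
import subprocess
for n,(x0,y0,x1,y1),k in (("side",(180,40,320,240),3.),):
    im=np.array(snapshot(n)); c=cv2.convertScaleAbs(im[y0:y1,x0:x1,::-1],alpha=1.5,beta=30)
    c=cv2.resize(c,None,fx=k,fy=k,interpolation=cv2.INTER_CUBIC)
    p=get_state()["position"]
    for dz in range(0,320,20):
        q=(proj(n,[p+[0,0,dz]])[0]-[x0,y0]+.5)*k-.5; cv2.circle(c,(int(q[0]),int(q[1])),3 if dz%100 else 5,(0,0,255),-1)
    cv2.imwrite("pics/ax.png",c)
s=get_state();print(s["time_s"],s["joint_pos"])
E
```

```text
[[425. 295.]] [[415. 159.]]
[[420. 265.]] [[419.  -9.]]
[[415. 232.]] [[ 424. -181.]]
[[412. 213.]] [[ 426. -275.]]
5.75 [3.92751878e-02 4.45669781e-01 2.07806708e+00 1.99743815e-04
 6.18169843e-01 4.10399468e-01]
```

View pics/ax.png

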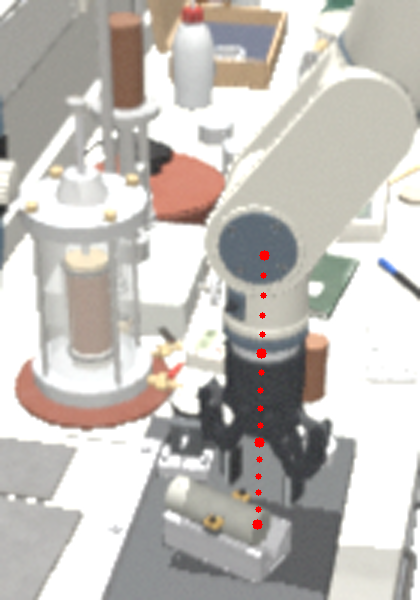

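```bash
python3 -m handwheel '{"translation":[[-0.001,-0.003,-0.001],[-0.002,-0.005,-0.002],[-0.002,-0.005,-0.003],[-0.002,-0.005,-0.004],[-0.002,-0.005,-0.005],[-0.002,-0.005,-0.006],[-0.002,-0.005,-0.007],[-0.002,-0.005,-0.008]],"spin":[0,0,0,0,0,0,0,0],"gripper":[0.06,0.06,0.06,0.06,0.06,0.06,0.06,0.06]}'
```

```text
time_s: 6.75
position: [457.6, 25.0, 33.6]
tool_rot: [[0.363, 0.932, -0.0], [0.932, -0.363, 0.0], [0.0, -0.0, -1.0]]
force: [-0.5, 0.5, -0.0]
opening: 0.705
```

```bash
python3 -m handwheel '{"translation":[[0,0,-0.001],[0,0,-0.002],[0,0,-0.003],[0,0,-0.004],[0,0,-0.005],[0,0,-0.006],[0,0,-0.007],[0,0,-0.008]],"spin":[0,0,0,0,0,0,0,0],"gripper":[0.06,0.06,0.06,0.06,0.06,0.06,0.06,0.06]}'
python3 - <<'E'
from h import *
for n,(x0,y0,x1,y1),k in (("side",(205,150,305,250),6),):
    im=np.array(snapshot(n)); c=cv2.convertScaleAbs(im[y0:y1,x0:x1,::-1],alpha=1.2,beta=20)
    cv2.imwrite(f"pics/{n}_z6.png",cv2.resize(c,None,fx=k,fy=k,interpolation=cv2.INTER_CUBIC))
E
```

```text
time_s: 7.75
position: [457.6, 25.0, 25.5]
tool_rot: [[0.363, 0.932, -0.0], [0.932, -0.363, 0.0], [0.0, -0.0, -1.0]]
force: [0.7, -0.4, -0.0]
opening: 0.704
```

View pics/side_z6.png

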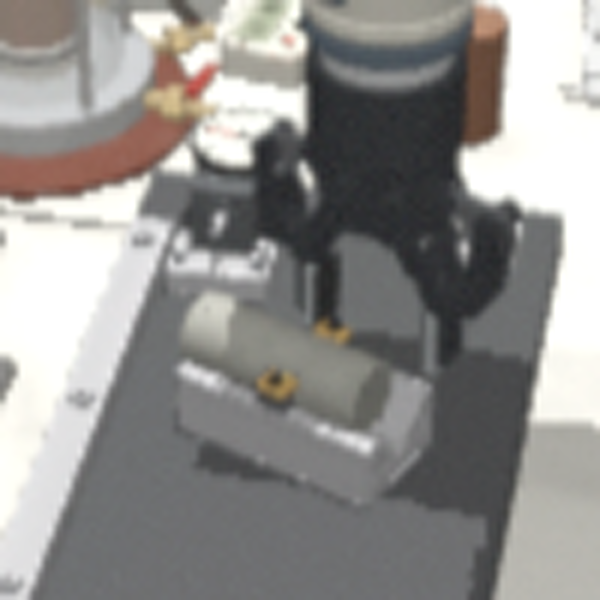

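```bash
python3 - <<'E'
from fit import *
s=get_state();p=s["position"];R=s["tool_rot"]
for sy,obs in((-37,(443,372)),(37,(322,325))):
  for z in(25.5,36,45,50,55,60,65,70):
    q=p+R@np.array([0,sy,0]); q[2]=z; q=proj("side",[q])[0]; print(sy,z,((q-[205,150]+.5)*6-.5).round(),obs)
E
```

```text
-37 25.5 [434. 436.] (443, 372)
-37 36 [435. 419.] (443, 372)
-37 45 [436. 405.] (443, 372)
-37 50 [436. 397.] (443, 372)
-37 55 [436. 389.] (443, 372)
-37 60 [437. 381.] (443, 372)
-37 65 [437. 373.] (443, 372)
-37 70 [437. 365.] (443, 372)
37 25.5 [309. 385.] (322, 325)
37 36 [309. 368.] (322, 325)
37 45 [309. 354.] (322, 325)
37 50 [310. 346.] (322, 325)
37 55 [310. 339.] (322, 325)
37 60 [310. 331.] (322, 325)
37 65 [310. 323.] (322, 325)
37 70 [310. 315.] (322, 325)
```

```bash
python3 -m handwheel '{"translation":[[0,0,-0.002],[0,0,-0.004],[0,0,-0.006],[0,0,-0.008],[0,0,-0.01],[0,0,-0.012],[0,0,-0.014],[0,0,-0.016],[0,0,-0.016]],"spin":[0,0,0,0,0,0,0,0,0],"gripper":[0.06,0.06,0.06,0.06,0.06,0.06,0.06,0.06,0.06]}'
python3 - <<'E'
from h import *
for n,(x0,y0,x1,y1),k in (("side",(205,150,305,250),6),):
    im=np.array(snapshot(n)); c=cv2.convertScaleAbs(im[y0:y1,x0:x1,::-1],alpha=1.2,beta=20)
    cv2.imwrite(f"pics/{n}_z7.png",cv2.resize(c,None,fx=k,fy=k,interpolation=cv2.INTER_CUBIC))
E
```

```text
time_s: 8.93
position: [457.4, 25.0, 9.3]
tool_rot: [[0.363, 0.932, -0.001], [0.932, -0.363, 0.0], [-0.0, -0.001, -1.0]]
force: [0.6, -0.2, -0.0]
opening: 0.701
```

View pics/side_z7.png

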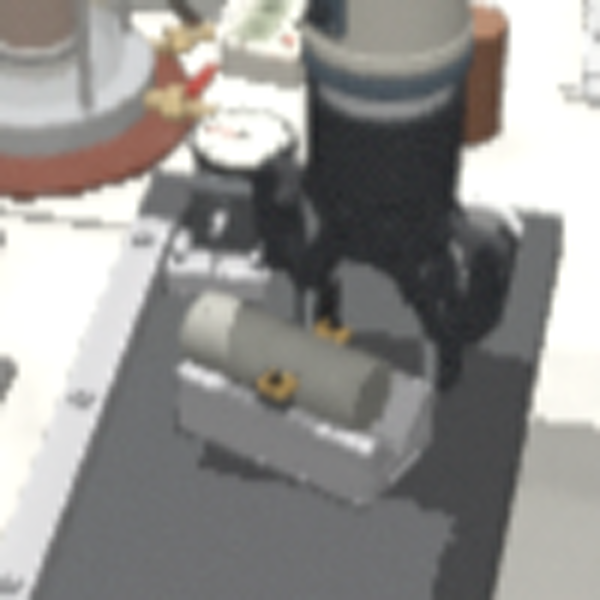

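```bash
python3 -m handwheel '{"translation":[[0,0,-0.002],[0,0,-0.003],[0,0,-0.004],[0,0,-0.005],[0,0,-0.006],[0,0,-0.006],[0.001,0.0025,-0.006],[0.002,0.005,-0.006],[0.003,0.0075,-0.006],[0.004,0.01,-0.006],[0.004,0.01,-0.006]],"spin":[0,0,0,0,0,0,0,0,0,0,0],"gripper":[0.06,0.06,0.06,0.06,0.06,0.06,0.06,0.06,0.06,0.06,0.06]}'
python3 - <<'E'
from h import *
for n,(x0,y0,x1,y1),k in (("side",(205,150,305,250),6),):
    im=np.array(snapshot(n)); c=cv2.convertScaleAbs(im[y0:y1,x0:x1,::-1],alpha=1.2,beta=20)
    cv2.imwrite(f"pics/{n}_z8.png",cv2.resize(c,None,fx=k,fy=k,interpolation=cv2.INTER_CUBIC))
E
```

```text
time_s: 10.35
position: [460.8, 34.5, 3.4]
tool_rot: [[0.363, 0.932, -0.002], [0.932, -0.363, -0.001], [-0.001, -0.001, -1.0]]
force: [-1.7, -7.1, 3.0]
opening: 0.7
```

View pics/side_z8.png

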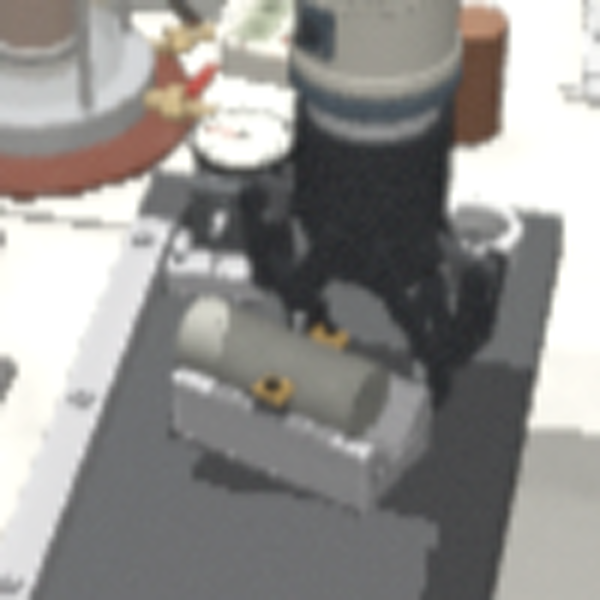

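```bash
python3 - <<'E'
import numpy as np
r=np.array([-63.1,-19.4])
for d in np.arange(2.5,36,2.5):
    f=np.radians(d);c,s=np.cos(f),np.sin(f); q=np.array([c*r[0]+s*r[1],-s*r[0]+c*r[1]])-r; print(d,round(-f,3),q.round(1))
E
```

```text
2.5 -0.044 [-0.8  2.8]
5.0 -0.087 [-1.5  5.6]
7.5 -0.131 [-2.   8.4]
10.0 -0.175 [-2.4 11.3]
12.5 -0.218 [-2.7 14.1]
15.0 -0.262 [-2.9 17. ]
17.5 -0.305 [-2.9 19.9]
20.0 -0.349 [-2.8 22.8]
22.5 -0.393 [-2.6 25.6]
25.0 -0.436 [-2.3 28.5]
27.5 -0.48 [-1.8 31.3]
30.0 -0.524 [-1.2 34.1]
32.5 -0.567 [-0.5 36.9]
35.0 -0.611 [ 0.3 39.7]
```

```bash
python3 -m handwheel '{"translation":[[-0.0008,0.0028,0.001],[-0.0015,0.0056,0.001],[-0.002,0.0084,0.001],[-0.0024,0.0113,0.001],[-0.0027,0.0141,0.001],[-0.0029,0.017,0.001],[-0.0029,0.0199,0.001],[-0.0028,0.0228,0.001],[-0.0026,0.0256,0.001],[-0.0023,0.0285,0.001],[-0.0018,0.0313,0.001],[-0.0012,0.0341,0.001],[-0.0005,0.0369,0.001],[0.0003,0.0397,0.001],[0.0003,0.0397,0.001]],"spin":[-0.044,-0.087,-0.131,-0.175,-0.218,-0.262,-0.305,-0.349,-0.393,-0.436,-0.48,-0.524,-0.567,-0.611,-0.611],"gripper":[0.06,0.06,0.06,0.06,0.06,0.06,0.06,0.06,0.06,0.06,0.06,0.06,0.06,0.06,0.06]}'
cat > shot.py <<'E'
from h import *
import sys
t=sys.argv[1]
for n,(x0,y0,x1,y1),k in (("side",(195,160,305,270),5.4),("top",(175,150,305,240),6)):
    if len(sys.argv)>2 and n not in sys.argv[2:]: continue
    im=np.array(snapshot(n)); np.save(f"{n}_{t}.npy",im); c=cv2.convertScaleAbs(im[y0:y1,x0:x1,::-1],alpha=1.2,beta=20)
    cv2.imwrite(f"pics/{n}_{t}.png",cv2.resize(c,None,fx=k,fy=k,interpolation=cv2.INTER_CUBIC))
E
python3 shot.py r1 side
```

```text
time_s: 12.28
position: [457.9, 73.7, 4.0]
tool_rot: [[0.832, 0.555, -0.008], [0.555, -0.832, -0.001], [-0.007, -0.004, -1.0]]
force: [-7.6, -4.4, 6.4]
opening: 0.708
```

View pics/side_r1.png

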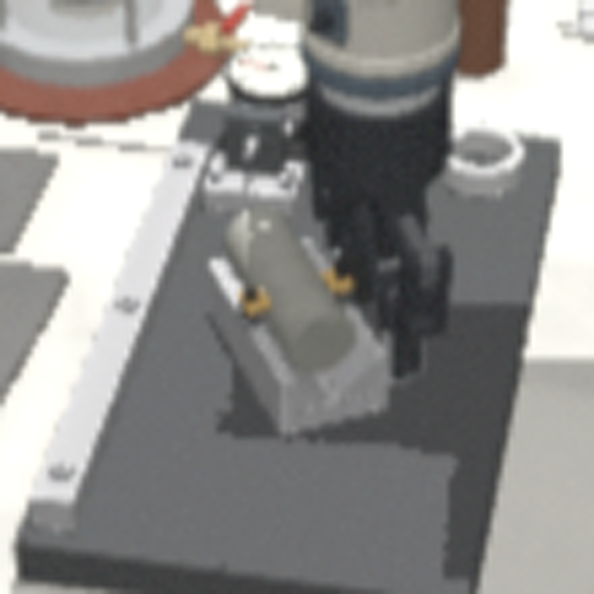

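```bash
python3 - <<'E'
import numpy as np
r=np.array([-62.8,20.3])
for d in np.arange(2.5,33,2.5):
    f=np.radians(d);c,s=np.cos(f),np.sin(f); q=np.array([c*r[0]+s*r[1],-s*r[0]+c*r[1]])-r; print(d,round(-f,3),q.round(1))
E
```

```text
2.5 -0.044 [0.9 2.7]
5.0 -0.087 [2.  5.4]
7.5 -0.131 [3.2 8. ]
10.0 -0.175 [ 4.5 10.6]
12.5 -0.218 [ 5.9 13.1]
15.0 -0.262 [ 7.4 15.6]
17.5 -0.305 [ 9.  17.9]
20.0 -0.349 [10.7 20.3]
22.5 -0.393 [12.5 22.5]
25.0 -0.436 [14.5 24.6]
27.5 -0.48 [16.5 26.7]
30.0 -0.524 [18.6 28.7]
32.5 -0.567 [20.7 30.6]
```

```bash
python3 -m handwheel '{"translation":[[0.0025,0.0027,0.001],[0.0045,0.0054,0.001],[0.0062,0.008,0.001],[0.0075,0.0106,0.001],[0.009,0.0131,0.001],[0.0104,0.0156,0.001],[0.012,0.0179,0.001],[0.0137,0.0203,0.001],[0.0155,0.0225,0.001],[0.0175,0.0246,0.001],[0.0195,0.0267,0.001],[0.0216,0.0287,0.001],[0.0237,0.0306,0.001],[0.0237,0.0306,0.001]],"spin":[-0.044,-0.087,-0.131,-0.175,-0.218,-0.262,-0.305,-0.349,-0.393,-0.436,-0.48,-0.524,-0.567,-0.567],"gripper":[0.06,0.06,0.06,0.06,0.06,0.06,0.06,0.06,0.06,0.06,0.06,0.06,0.06,0.06]}'
python3 shot.py r2
```

```text
time_s: 14.08
position: [477.9, 104.1, 4.4]
tool_rot: [[1.0, 0.021, -0.013], [0.021, -1.0, 0.003], [-0.013, -0.003, -1.0]]
force: [-7.7, 1.1, 4.4]
opening: 0.701
```

View pics/side_r2.png

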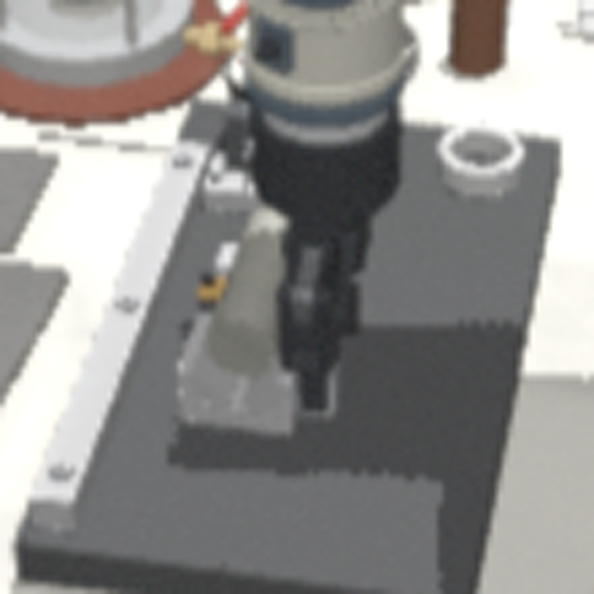

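View pics/top_r2.png

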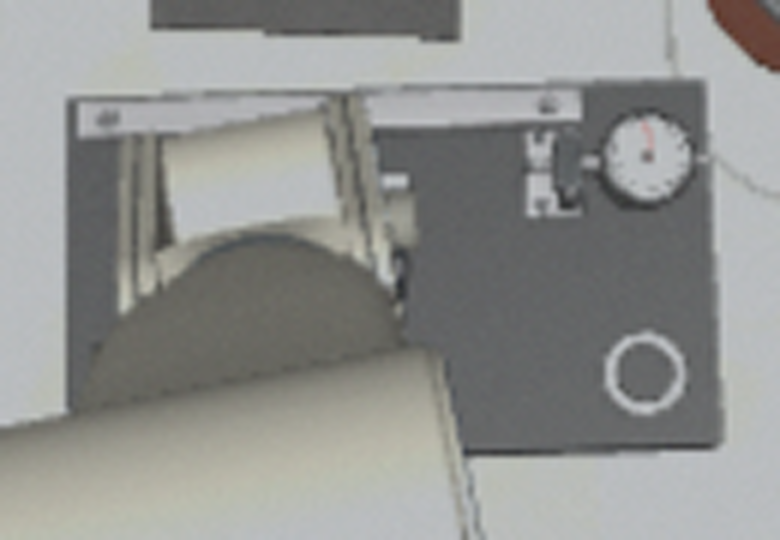

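```bash
python3 - <<'E'
from fit import *
f=lambda u,v,z:atz("top",up([(u,v)],175,150,6)[0],z).round(1)
print(f(407,174,72),f(407,188,72),f(416,215,77),"fence",f(407,127,58), f(528,190,53))
E
```

```text
[549.4  37.6  72. ] [540.8  37.7  72. ] [523.2  32.2  77. ] fence [581.5  37.9  58. ] [542.3 -35.9  53. ]
```

```bash
python3 -m handwheel '{"translation":[[0.003,0,0.001],[0.006,0,0.001],[0.009,0,0.001],[0.012,0,0.001],[0.015,0,0.001],[0.018,0,0.001],[0.021,0,0.001],[0.024,0,0.001],[0.027,0.001,0.001],[0.029,0.001,0.001],[0.029,0.001,0.001]],"spin":[0,0,0,0,0,0,0,0,0,0,0],"gripper":[0.06,0.06,0.06,0.06,0.06,0.06,0.06,0.06,0.06,0.06,0.06]}'
python3 -m handwheel '{"translation":[[0.003,0,0],[0.005,0,0],[0.006,0,0],[0.006,0,0]],"spin":[0,0,0,0],"gripper":[0.06,0.06,0.06,0.06]}'
```

```text
time_s: 15.55
position: [502.2, 104.6, 4.5]
tool_rot: [[1.0, 0.021, -0.022], [0.021, -1.0, 0.001], [-0.022, -0.002, -1.0]]
force: [-10.4, -1.0, 4.6]
opening: 0.706
time_s: 16.05
position: [502.6, 104.2, 3.8]
tool_rot: [[0.999, 0.02, -0.032], [0.02, -1.0, 0.0], [-0.032, -0.001, -0.999]]
force: [-13.8, 1.0, 10.6]
opening: 0.703
```

```bash
python3 shot.py r3
```

```text
(no output)
```

View pics/side_r3.png

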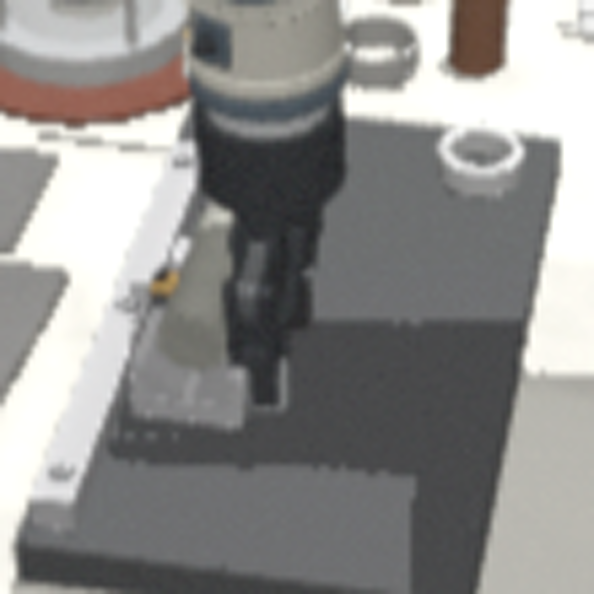

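View pics/top_r3.png

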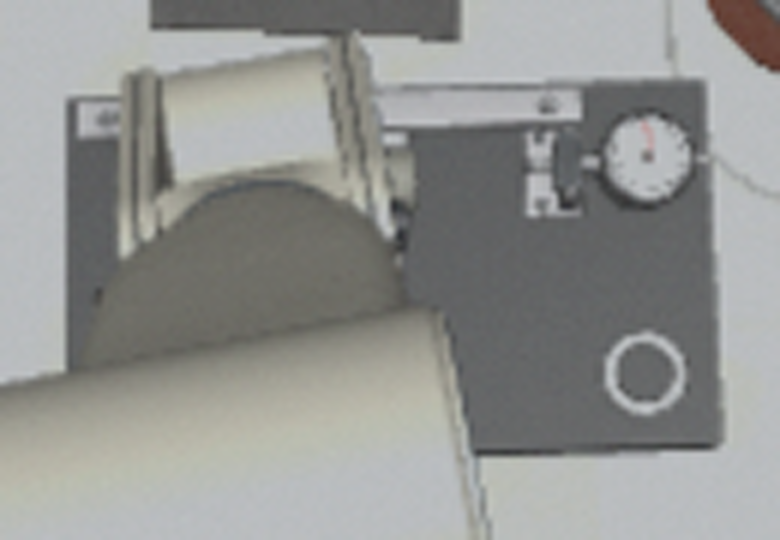

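```bash
python3 -m handwheel '{"translation":[[0.002,0,0.003],[0.004,0,0.003],[0.006,0,0.003],[0.008,0,0.003],[0.01,0,0.003],[0.01,0,0.003]],"spin":[0,0,0,0,0,0],"gripper":[0.06,0.06,0.06,0.06,0.06,0.06]}'; python3 shot.py r4; python3 -c "
from h import *
s=get_state();print(s['force'],s['wrist_torque'],s['position'])"
```

```text
time_s: 16.9
position: [508.3, 103.9, 6.3]
tool_rot: [[0.999, 0.02, -0.041], [0.02, -1.0, -0.001], [-0.041, 0.0, -0.999]]
force: [-13.1, -0.8, 7.6]
opening: 0.702
[-12.61075502   0.59656844   7.16472896] [-0.04854541  1.6873666  -0.13235594] [508.24864615 103.90243698   6.28852502]
```

View pics/side_r4.png

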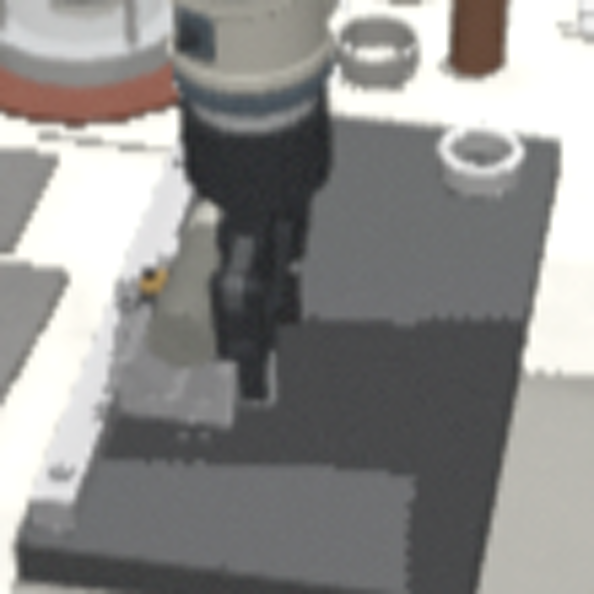

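View pics/top_r4.png

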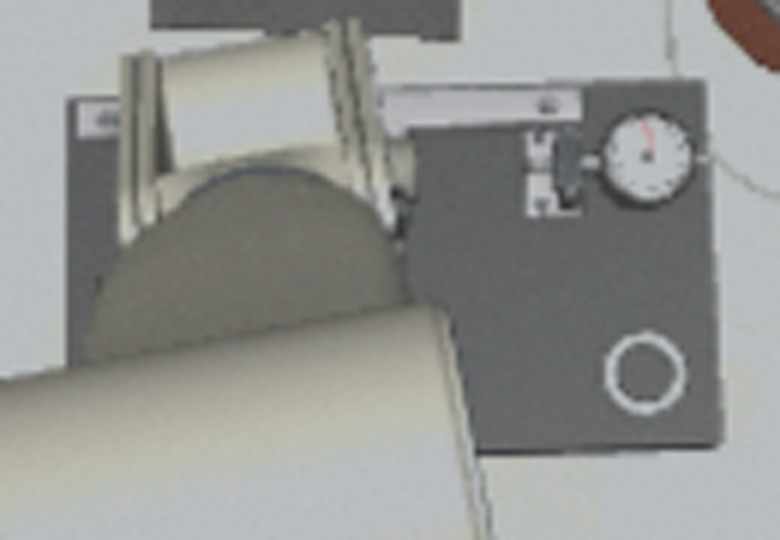

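```bash
python3 -m handwheel '{"translation":[[0.002,0,0.002],[0.004,0,0.002],[0.006,0,0.002],[0.008,0,0.002],[0.01,0,0.002],[0.012,0,0.002],[0.012,0,0.002]],"spin":[0,0,0,0,0,0,0],"gripper":[0.06,0.06,0.06,0.06,0.06,0.06,0.06]}'; python3 shot.py r5
```

```text
time_s: 17.88
position: [507.1, 103.4, 7.2]
tool_rot: [[0.998, 0.02, -0.065], [0.02, -1.0, -0.003], [-0.065, 0.002, -0.998]]
force: [-35.4, 4.5, 25.5]
opening: 0.702
```

View pics/side_r5.png

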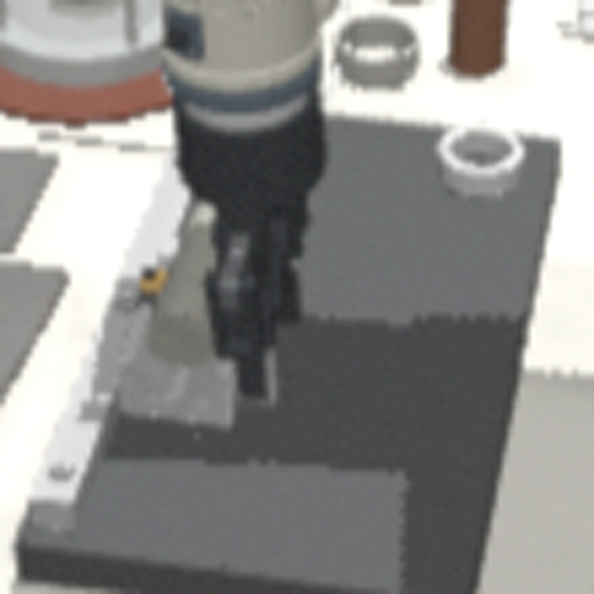

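View pics/top_r5.png

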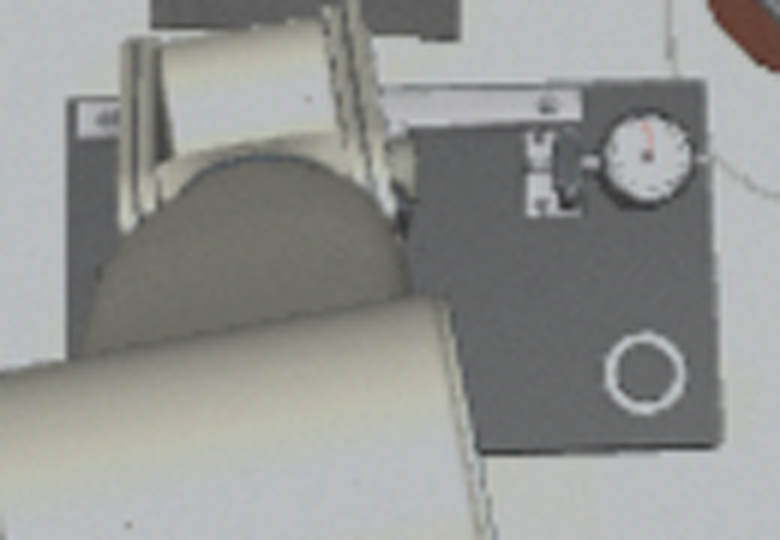

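```bash
python3 -m handwheel '{"translation":[[-0.005,0,0],[-0.015,0,0],[-0.025,0,0.005],[-0.03,0,0.03],[-0.03,0,0.06],[-0.03,0.01,0.09],[-0.02,0.04,0.11],[-0.01,0.08,0.12],[-0.01,0.12,0.12],[-0.01,0.16,0.12],[-0.01,0.2,0.12],[-0.01,0.23,0.12],[-0.01,0.23,0.12],[-0.01,0.23,0.12]],"spin":[0,0,0,0,0,0.15,0.33,0.51,0.69,0.87,1.05,1.23,1.41,1.57],"gripper":[0.06,0.06,0.06,0.06,0.06,0.06,0.05,0.04,0.03,0.02,0.02,0.02,0.02,0.02]}'; python3 shot.py r6
```

```text
time_s: 19.73
position: [497.2, 334.1, 127.5]
tool_rot: [[-0.025, 1.0, 0.005], [0.998, 0.025, -0.064], [-0.064, 0.003, -0.998]]
force: [-0.5, 0.0, 0.2]
opening: 0.233
```

View pics/side_r6.png

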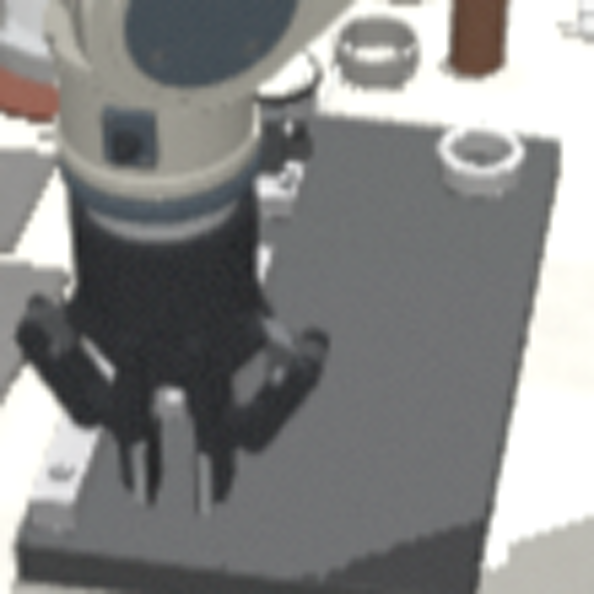

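View pics/top_r6.png

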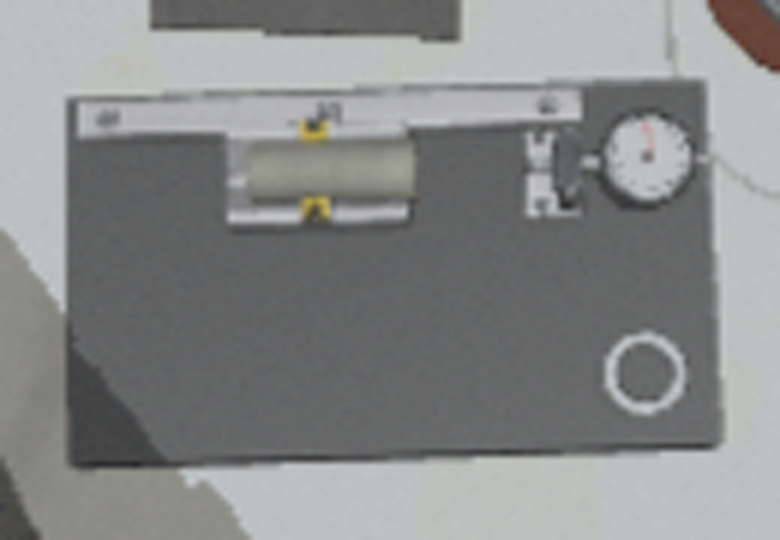

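```bash
cat > chk.py <<'E'
from fit import *
import sys
# edge-based fit: rows where gradient max along columns at front edge of block top
im=np.load(sys.argv[1]).astype(float).mean(2)
n="top"
P=[496.7,48.9,np.radians(1.07)]
def edge(Lfun,ts,horiz=True,r=3):
    out=[]
    for t in ts:
        a,b=proj(n,w(P,[Lfun(t,-10),Lfun(t,10)])); d=(b-a)
        s=np.linspace(0,1,81); pts=a+s[:,None]*d
        v=cv2.remap(im.astype(np.float32),pts[:,0].astype(np.float32)[None],pts[:,1].astype(np.float32)[None],cv2.INTER_CUBIC)[0]
        g=np.abs(np.gradient(cv2.GaussianBlur(v[None],(9,1),2)[0])); i=g.argmax()
        off=(g*s).sum()/g.sum() if False else s[i]
        out.append(-10+20*off)
    return np.array(out)
c=float(sys.argv[2]) # block centre plate y guess
ts=np.r_[np.linspace(-48,-12,9),np.linspace(24,48,6)]
e=edge(lambda t,o:[25+o,c+t,72],ts); k=np.polyfit(ts,e,1)
print("front edge dx vs flush",e.round(1),"mean",e.mean().round(2),"slope deg(dx/dy)",np.degrees(k[0]).round(2))
ts2=np.linspace(-170,170,15); e2=edge(lambda t,o:[-115+o,t,36],ts2); k2=np.polyfit(ts2,e2,1); print("plate front edge",e2.mean().round(2),np.degrees(k2[0]).round(2))
ts3=np.r_[np.linspace(135,180,5),np.linspace(-75,-20,5) if c>30 else np.linspace(60,120,5)];e3=edge(lambda t,o:[85+o,t,58],ts3); print("fence front",e3.round(1))
e4=edge(lambda t,o:[55+t,c+55+o,72],np.array([-27,-24,27])); print("left end offs",e4.round(1))
E
python3 chk.py top_r6.npy 43
```

```text
front edge dx vs flush [ 0.8  0.8  1.   1.   0.  -1.  -0.8 -0.5 -0.5 -0.2  0.   0.5  0.5  0.
  0.3] mean 0.12 slope deg(dx/dy) -0.13
plate front edge -2.45 -0.2
fence front [ 0.8  0.8  0.3  0.3 -0.2  1.   0.3 -0.8 -0.2 -0.8]
left end offs [-0.5 -1.  -1. ]
```

```bash
python3 -m handwheel '{"translation":[[0.008,-0.02,0],[0.02,-0.055,0],[0.032,-0.09,0],[0.042,-0.125,0],[0.048,-0.149,0],[0.048,-0.149,-0.02],[0.048,-0.149,-0.045],[0.048,-0.149,-0.07],[0.048,-0.149,-0.09],[0.048,-0.149,-0.105],[0.048,-0.149,-0.113],[0.048,-0.149,-0.113]],"spin":[0,0,0,0,0,0,0,0,0,0,0,0],"gripper":[0.02,0.02,0.02,0.02,0.02,0.02,0.02,0.02,0.02,0.02,0.02,0.02]}'; python3 shot.py r7
```

```text
time_s: 21.32
position: [545.0, 184.6, 14.2]
tool_rot: [[-0.02, 1.0, 0.004], [0.998, 0.02, -0.064], [-0.065, 0.002, -0.998]]
force: [0.5, 0.4, -0.4]
opening: 0.239
```

View pics/side_r7.png

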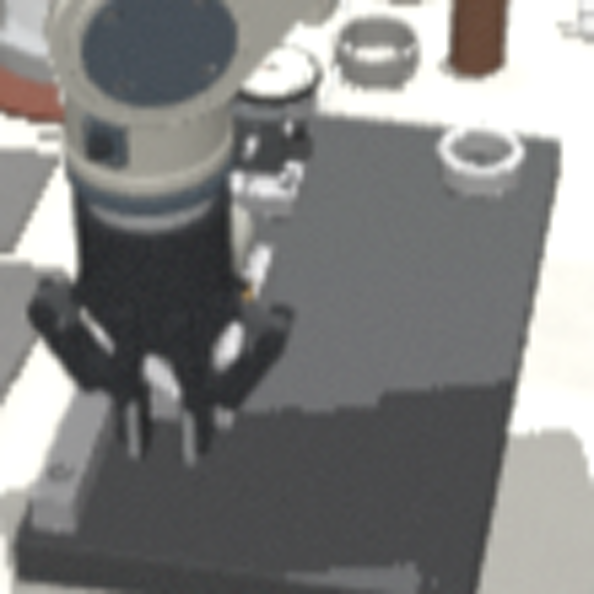

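View pics/top_r7.png

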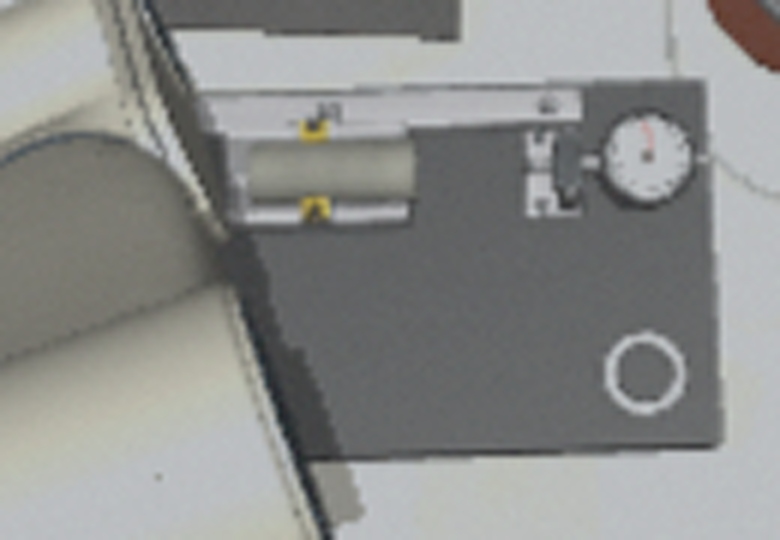

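```bash
python3 - <<'E'
from fit import *
for z in(40,45,50,55): print(z,((proj("side",[[528,186.6,z],[562,186.6,z]])-[195,160]+.5)*5.4-.5).round().tolist())
print(((proj("side",w([496.,49,.0205],[[85,97,36],[85,135,36],[85,135,58]]))-[195,160]+.5)*5.4-.5).round().tolist())
E
```

```text
40 [[195.0, 470.0], [130.0, 461.0]]
45 [[195.0, 463.0], [130.0, 453.0]]
50 [[194.0, 455.0], [130.0, 446.0]]
55 [[194.0, 448.0], [129.0, 439.0]]
[[119.0, 413.0], [101.0, 461.0], [99.0, 429.0]]
```

```bash
python3 -m handwheel '{"translation":[[0,-0.005,0],[0,-0.01,0],[0,-0.015,0],[0,-0.02,0],[0.001,-0.024,0],[0.001,-0.0275,0],[0.001,-0.031,0],[0.001,-0.0345,0],[0.001,-0.038,0],[0.001,-0.0415,0],[0.001,-0.045,0],[0.001,-0.0485,0],[0.001,-0.052,0],[0.001,-0.0555,0],[0.001,-0.059,0],[0.0015,-0.0625,0],[0.0015,-0.066,0],[0.0015,-0.0695,0],[0.0015,-0.073,0],[0.0015,-0.0765,0]],"spin":[0,0,0,0,0,0,0,0,0,0,0,0,0,0,0,0,0,0,0,0],"gripper":[0.02,0.02,0.02,0.02,0.02,0.02,0.02,0.02,0.02,0.02,0.02,0.02,0.02,0.02,0.02,0.02,0.02,0.02,0.02,0.02]}'; python3 shot.py r8
```

```text
time_s: 23.92
position: [546.4, 110.0, 15.0]
tool_rot: [[-0.019, 1.0, 0.004], [0.998, 0.019, -0.062], [-0.062, 0.003, -0.998]]
force: [-2.7, 11.7, 1.1]
opening: 0.233
```

View pics/side_r8.png

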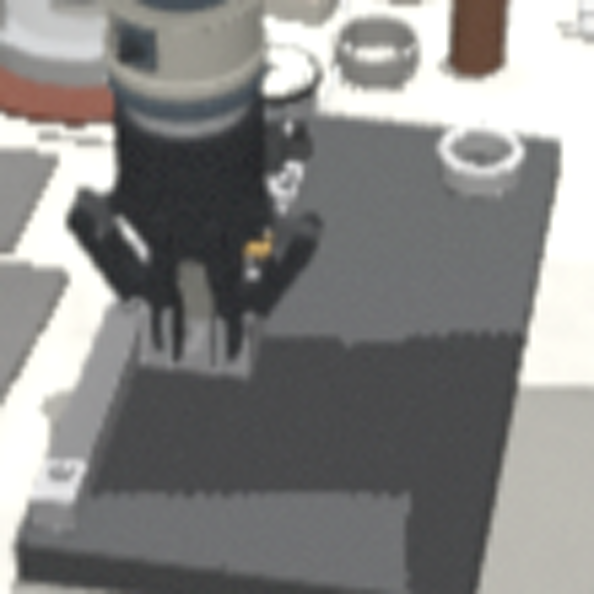

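View pics/top_r8.png

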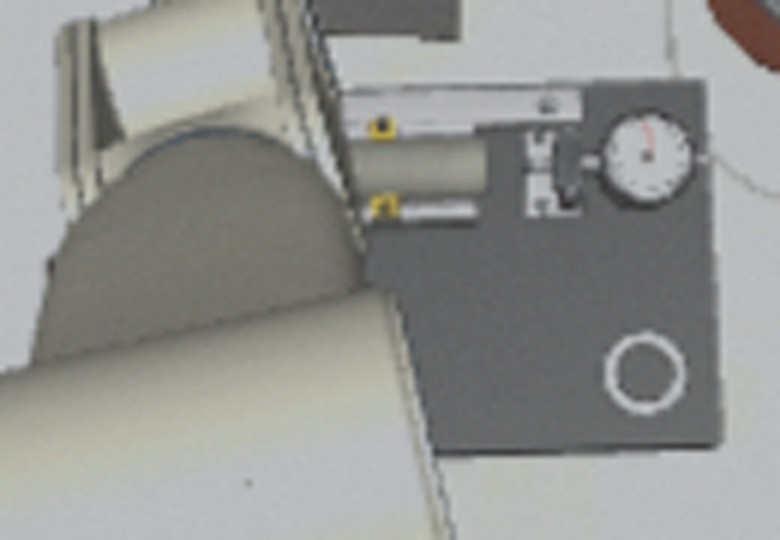

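```bash
python3 -m handwheel '{"translation":[[0,-0.003,0],[0,-0.006,0],[0,-0.009,0],[0,-0.012,0],[0,-0.015,0],[0.0005,-0.0175,0],[0.0005,-0.02,0],[0.0005,-0.022,0],[0.0005,-0.024,0],[0.0005,-0.0255,0],[0.0005,-0.027,0],[0.0005,-0.0285,0],[0.0005,-0.03,0],[0.0005,-0.0315,0],[0.0005,-0.033,0],[0.0005,-0.033,0]],"spin":[0,0,0,0,0,0,0,0,0,0,0,0,0,0,0,0],"gripper":[0.02,0.02,0.02,0.02,0.02,0.02,0.02,0.02,0.02,0.02,0.02,0.02,0.02,0.02,0.02,0.02]}'; python3 shot.py r9 top
```

```text
time_s: 26.02
position: [546.1, 78.5, 14.9]
tool_rot: [[-0.018, 1.0, 0.003], [0.998, 0.018, -0.06], [-0.06, 0.002, -0.998]]
force: [-4.0, 12.1, 1.2]
opening: 0.231
```

View pics/top_r9.png

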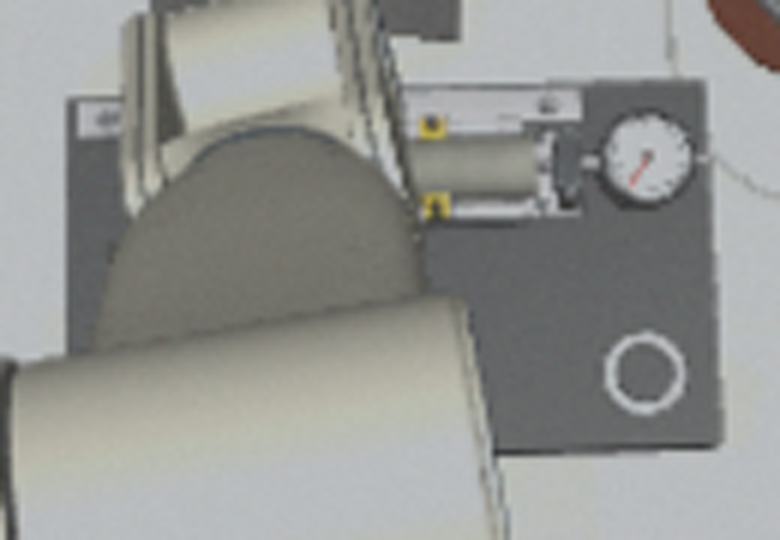

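```bash
python3 -m handwheel '{"translation":[[0,-0.002,0],[0,-0.0035,0],[0,-0.005,0],[0,-0.006,0],[0,-0.006,0]],"spin":[0,0,0,0,0],"gripper":[0.02,0.02,0.02,0.02,0.02]}'; python3 shot.py r10 top
```

```text
time_s: 26.7
position: [546.1, 78.3, 15.1]
tool_rot: [[-0.013, 1.0, 0.004], [0.999, 0.014, -0.052], [-0.052, 0.003, -0.999]]
force: [-4.0, 34.7, 0.6]
opening: 0.232
```

View pics/top_r10.png

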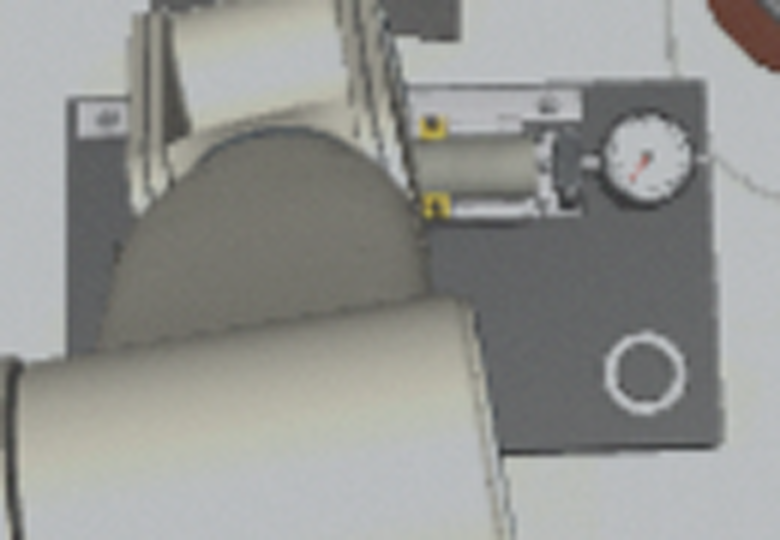

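```bash
python3 -m handwheel '{"translation":[[0,0.003,0],[0,0.008,0],[0,0.016,0],[0,0.03,0],[0,0.045,0.01],[0,0.06,0.03],[-0.005,0.08,0.06],[-0.01,0.11,0.09],[-0.02,0.15,0.11],[-0.03,0.19,0.12],[-0.04,0.23,0.12],[-0.05,0.26,0.12],[-0.05,0.26,0.12]],"spin":[0,0,0,0,0,0,0,0,0,0,0,0,0],"gripper":[0.02,0.02,0.02,0.02,0.02,0.02,0.02,0.02,0.02,0.02,0.02,0.02,0.02]}'; python3 shot.py r11; python3 chk.py top_r11.npy -30
```

```text
time_s: 28.38
position: [495.2, 340.9, 135.8]
tool_rot: [[-0.017, 1.0, 0.005], [0.999, 0.017, -0.052], [-0.052, 0.004, -0.999]]
force: [0.3, 0.5, -0.5]
opening: 0.238
front edge dx vs flush [-0.5 -0.5 -1.2 -1.  -0.5 -0.2 -0.2 -0.2  0.  -1.5 -2.2 -1.8 -1.8 -1.5
 -1. ] mean -0.95 slope deg(dx/dy) -0.77
plate front edge -2.43 -0.2
fence front [ 0.8  0.8  0.3  0.3 -0.2 -0.8  0.5  0.  -0.2 -0.2]
left end offs [-0.2 -0.2  1.2]
```

View pics/top_r11.png

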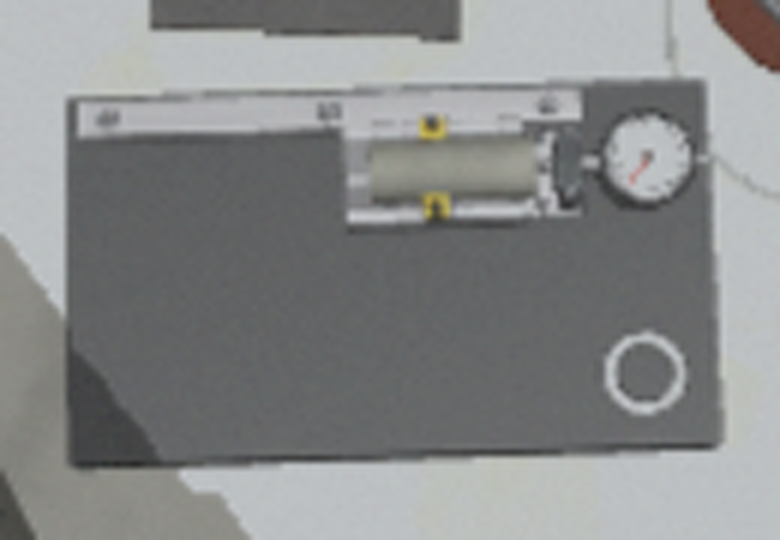

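View pics/side_r11.png

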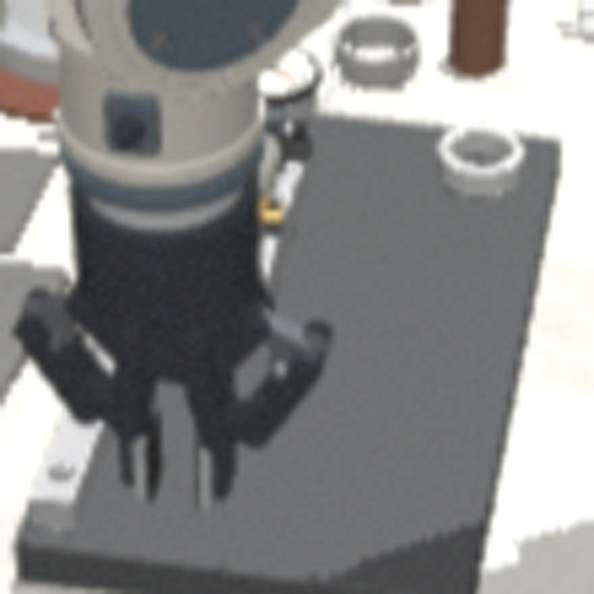

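```bash
python3 -m handwheel '{"translation":[[-0.01,-0.01,0],[-0.02,-0.03,0],[-0.02,-0.06,0],[-0.02,-0.09,0],[-0.02,-0.12,0],[-0.02,-0.155,0],[-0.02,-0.19,0],[-0.02,-0.225,0],[-0.02,-0.26,0],[-0.02,-0.285,0],[-0.02,-0.301,0],[-0.02,-0.301,-0.02],[-0.02,-0.301,-0.045],[-0.02,-0.301,-0.07],[-0.02,-0.301,-0.092],[-0.02,-0.301,-0.11],[-0.02,-0.301,-0.12],[-0.02,-0.301,-0.123],[-0.02,-0.301,-0.123]],"spin":[-0.1,-0.26,-0.42,-0.58,-0.74,-0.9,-1.06,-1.22,-1.38,-1.48,-1.57,-1.57,-1.57,-1.57,-1.57,-1.57,-1.57,-1.57,-1.57],"gripper":[0.03,0.03,0.03,0.03,0.03,0.03,0.03,0.03,0.03,0.03,0.03,0.03,0.03,0.03,0.03,0.03,0.03,0.03,0.03]}'; python3 shot.py r12 side
```

```text
time_s: 30.85
position: [476.0, 37.4, 12.7]
tool_rot: [[0.999, 0.016, -0.052], [0.015, -1.0, -0.004], [-0.052, 0.004, -0.999]]
force: [-0.1, -0.2, -1.4]
opening: 0.35
```

View pics/side_r12.png

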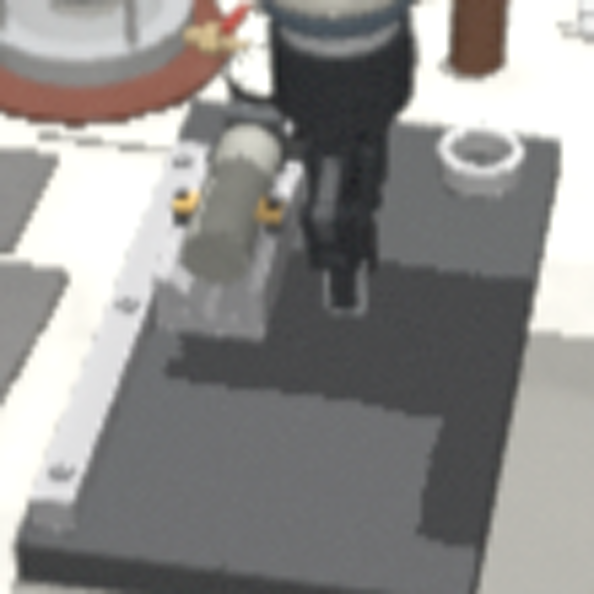

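```bash
python3 -m handwheel '{"translation":[[0.004,0,0],[0.008,0,0],[0.012,0,0],[0.016,0,0],[0.02,0,0],[0.023,0,0],[0.026,0,0],[0.029,0,0],[0.031,0,0],[0.033,0,0],[0.035,0,0],[0.037,0,0],[0.039,0,0],[0.039,0,0]],"spin":[0,0,0,0,0,0,0,0,0,0,0,0,0,0],"gripper":[0.03,0.03,0.03,0.03,0.03,0.03,0.03,0.03,0.03,0.03,0.03,0.03,0.03,0.03]}'
```

```text
time_s: 32.65
position: [507.2, 37.6, 12.1]
tool_rot: [[0.998, 0.015, -0.066], [0.014, -1.0, -0.004], [-0.066, 0.003, -0.998]]
force: [-19.8, 2.7, 13.6]
opening: 0.349
```

```bash
python3 -m handwheel '{"translation":[[0.004,0,0],[0.008,0,0],[0.011,0,0],[0.011,0,0]],"spin":[0,0,0,0],"gripper":[0.03,0.03,0.03,0.03]}'
python3 -m handwheel '{"translation":[[-0.004,0,0],[-0.012,0,0],[-0.024,0,0],[-0.036,0,0],[-0.045,0,0.02],[-0.05,0,0.06],[-0.05,0.03,0.1],[-0.05,0.08,0.13],[-0.04,0.13,0.13],[-0.03,0.18,0.13],[-0.02,0.23,0.13],[-0.01,0.28,0.13],[-0.01,0.3,0.13],[-0.01,0.3,0.13]],"spin":[0,0,0,0,0,0,0,0,0,0,0,0,0,0],"gripper":[0.03,0.03,0.03,0.03,0.03,0.03,0.03,0.03,0.03,0.03,0.03,0.03,0.03,0.03]}'
python3 shot.py r13; python3 chk.py top_r13.npy -30
```

```text
time_s: 33.15
position: [506.1, 37.5, 10.8]
tool_rot: [[0.996, 0.014, -0.089], [0.013, -1.0, -0.005], [-0.089, 0.004, -0.996]]
force: [-28.5, 1.7, 18.0]
opening: 0.352
time_s: 34.9
position: [495.4, 338.0, 140.4]
tool_rot: [[0.996, 0.015, -0.089], [0.015, -1.0, -0.005], [-0.089, 0.004, -0.996]]
force: [-0.6, -1.0, -0.1]
opening: 0.354
front edge dx vs flush [ 8.2 -0.2 -0.2 -0.8 -0.8 -0.5 -0.5 -0.2  0.   0.5  0.8  0.8  1.   0.
 -0.8] mean 0.48 slope deg(dx/dy) -0.7
plate front edge -2.42 -0.2
fence front [ 0.8  0.8  0.3  0.3 -0.2  0.5  0.5  0.  -0.2 -0.2]
left end offs [0.3 0.8 0.3]
```

View pics/top_r13.png

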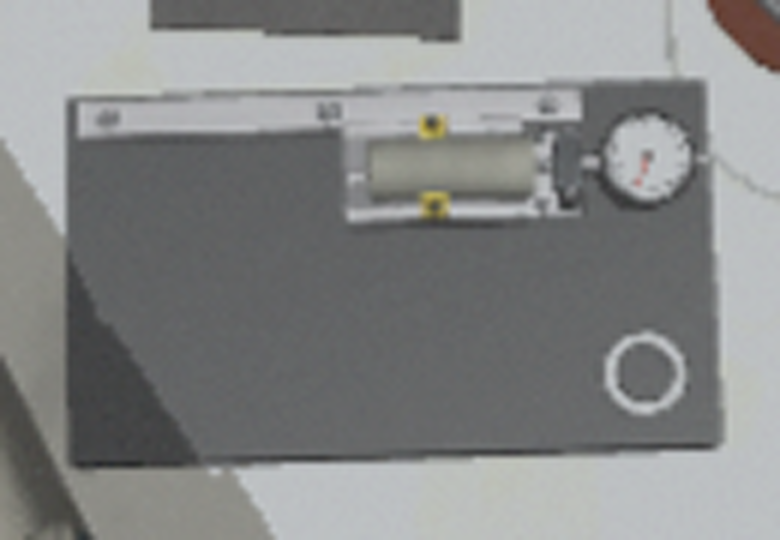

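View pics/side_r13.png

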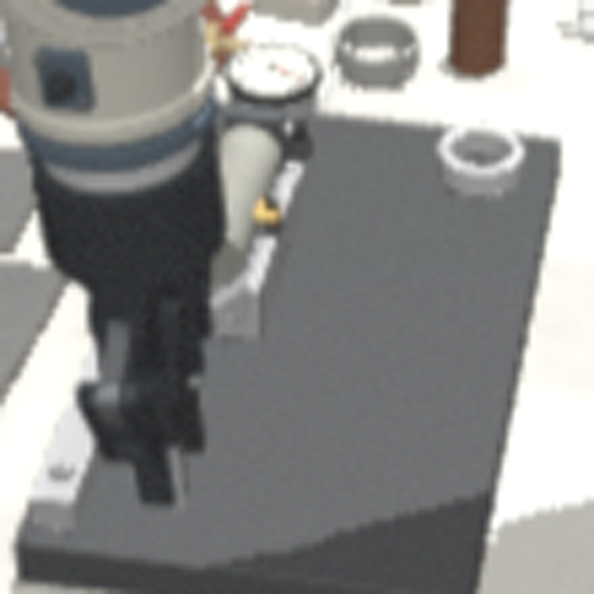

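```bash
python3 -m handwheel '{"translation":[[0.01,-0.01,0],[0.02,-0.03,0],[0.03,-0.06,0],[0.04,-0.09,0],[0.05,-0.12,0],[0.055,-0.15,0],[0.055,-0.18,0],[0.055,-0.205,0],[0.055,-0.22,0],[0.055,-0.228,0],[0.055,-0.228,-0.02],[0.055,-0.228,-0.045],[0.055,-0.228,-0.07],[0.055,-0.228,-0.092],[0.055,-0.228,-0.11],[0.055,-0.228,-0.12],[0.055,-0.228,-0.125],[0.055,-0.228,-0.125]],"spin":[0.15,0.31,0.47,0.63,0.79,0.95,1.11,1.27,1.43,1.57,1.57,1.57,1.57,1.57,1.57,1.57,1.57,1.57],"gripper":[0.02,0.0,0.0,0.0,0.0,0.0,0.0,0.0,0.0,0.0,0.0,0.0,0.0,0.0,0.0,0.0,0.0,0.0]}'; python3 shot.py r14
```

```text
time_s: 37.25
position: [550.5, 108.2, 15.5]
tool_rot: [[-0.012, 1.0, 0.006], [0.996, 0.013, -0.09], [-0.09, 0.005, -0.996]]
force: [0.1, -0.5, -0.3]
opening: 0.002
```

View pics/side_r14.png

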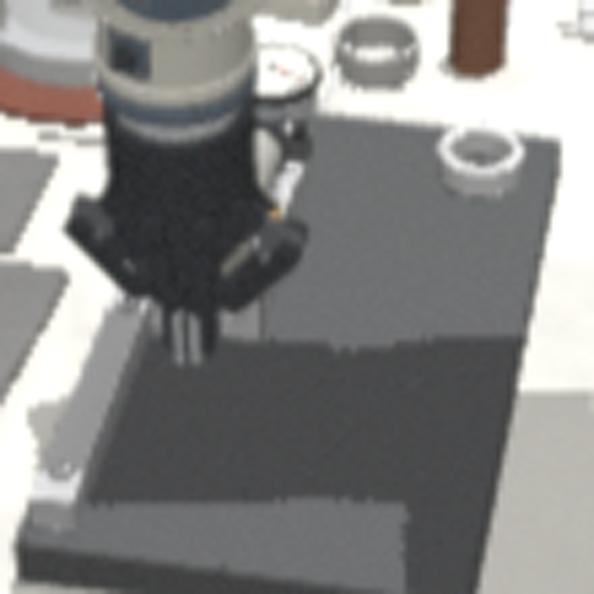

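View pics/top_r14.png

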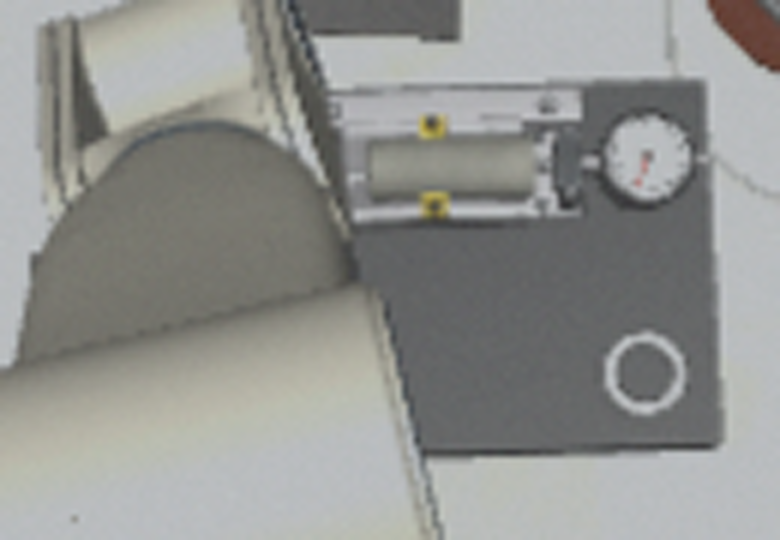

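```bash
python3 -m handwheel '{"translation":[[0,-0.004,0],[0,-0.008,0],[0,-0.012,0],[0,-0.016,0],[0,-0.02,0],[0,-0.023,0],[0,-0.026,0],[0,-0.028,0],[0,-0.03,0],[0,-0.032,0],[0,-0.034,0],[0,-0.036,0],[0,-0.037,0],[0,-0.037,0]],"spin":[0,0,0,0,0,0,0,0,0,0,0,0,0,0],"gripper":[0,0,0,0,0,0,0,0,0,0,0,0,0,0]}'; python3 shot.py r15 top
```

```text
time_s: 39.1
position: [550.9, 71.4, 16.0]
tool_rot: [[-0.012, 1.0, 0.007], [0.996, 0.013, -0.089], [-0.09, 0.006, -0.996]]
force: [0.2, 0.9, -0.6]
opening: 0.0
```

View pics/top_r15.png

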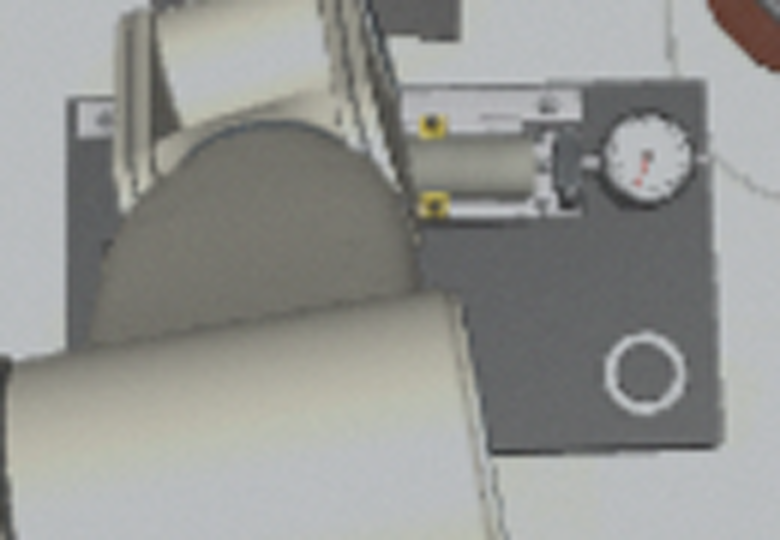

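```bash
python3 -m handwheel '{"translation":[[0,-0.0015,0],[0,-0.003,0],[0,-0.0045,0],[0,-0.006,0],[0,-0.0075,0],[0,-0.0075,0]],"spin":[0,0,0,0,0,0],"gripper":[0,0,0,0,0,0]}'; python3 shot.py r16
```

```text
time_s: 39.9
position: [551.0, 65.9, 16.0]
tool_rot: [[-0.011, 1.0, 0.007], [0.996, 0.012, -0.087], [-0.087, 0.006, -0.996]]
force: [-2.0, 12.3, 0.9]
opening: -0.003
```

View pics/side_r16.png

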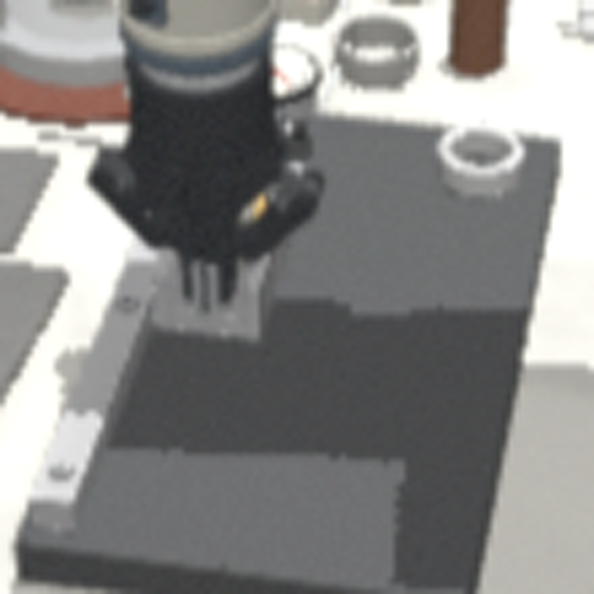

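```bash
python3 - <<'E'
from fit import *
s=get_state();print(s["force"].round(1),s["wrist_torque"].round(2),s["position"].round(1))
p=s["position"];R=s["tool_rot"]
for b in(25,30,35,40): print(b,((proj("side",[p+R@[0,0,-b],p+R@[-11,0,-b],p+R@[11,0,-b]])-[195,160]+.5)*5.4-.5).round().tolist())
B=[496+55+.6,49+-30+1.1,.0205]
print(((proj("side",w(B,[[30,55,36],[-30,55,36],[30,55,72],[-30,55,72],[0,55,45]]))-[195,160]+.5)*5.4-.5).round().tolist())
E
```

```text
[-1.8 11.9 -0. ] [ 2.04  0.25 -0.04] [551.   65.9  16. ]
25 [[206.0, 319.0], [211.0, 305.0], [202.0, 333.0]]
30 [[206.0, 313.0], [211.0, 299.0], [202.0, 326.0]]
35 [[206.0, 306.0], [210.0, 292.0], [201.0, 320.0]]
40 [[205.0, 299.0], [210.0, 286.0], [201.0, 313.0]]
[[151.0, 328.0], [258.0, 341.0], [148.0, 276.0], [257.0, 289.0], [204.0, 321.0]]
```

View pics/top_r16.png

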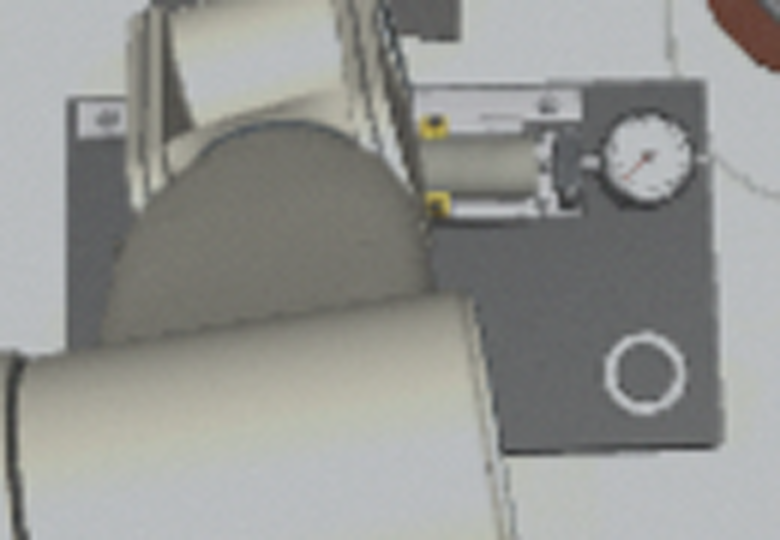

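```bash
python3 -m handwheel '{"translation":[[0,-0.0015,0],[0,-0.003,0],[0,-0.0045,0],[0,-0.006,0],[0,-0.006,0]],"spin":[0,0,0,0,0],"gripper":[0,0,0,0,0]}'; python3 shot.py r17 top
```

```text
time_s: 40.62
position: [551.1, 65.8, 16.0]
tool_rot: [[-0.009, 1.0, 0.009], [0.997, 0.01, -0.08], [-0.08, 0.008, -0.997]]
force: [-3.5, 36.4, 0.5]
opening: -0.0
```

View pics/top_r17.png

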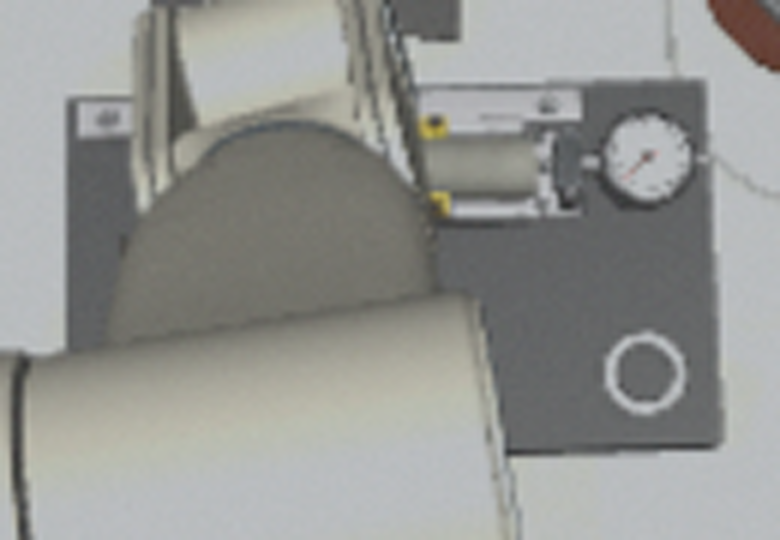

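Seated (36 N, no motion, needle steady). I'll back off and check.

```bash
python3 -m handwheel '{"translation":[[0,0.003,0],[0,0.008,0],[0,0.016,0],[0,0.03,0],[0,0.045,0.01],[0,0.06,0.03],[-0.005,0.08,0.06],[-0.02,0.11,0.09],[-0.04,0.15,0.11],[-0.06,0.19,0.12],[-0.08,0.23,0.12],[-0.1,0.27,0.12],[-0.1,0.3,0.12],[-0.1,0.3,0.12]],"spin":[0,0,0,0,0,0,0,0,0,0,0,0,0,0],"gripper":[0,0,0,0,0,0,0,0,0,0,0,0,0,0]}'; python3 shot.py r18; python3 chk.py top_r18.npy -30; python3 - <<'E'
from h import *
import numpy as np
o=[]
for t in("r6","r11","r13","r18"): o.append(cv2.resize(np.load(f"top_{t}.npy")[168:192,228:296,::-1],None,fx=11,fy=6*1.0,interpolation=cv2.INTER_CUBIC) if 0 else cv2.resize(np.load(f"top_{t}.npy")[166:190,228:294,::-1],None,fx=6,fy=6,interpolation=cv2.INTER_CUBIC))
a=np.vstack([np.hstack(o[:2]),np.hstack(o[2:])]); cv2.imwrite("pics/cmp.png",cv2.convertScaleAbs(a,alpha=1.3,beta=20))
E
```

```text
time_s: 42.42
position: [450.7, 368.5, 136.9]
tool_rot: [[-0.012, 1.0, 0.01], [0.997, 0.013, -0.078], [-0.079, 0.009, -0.997]]
force: [-0.4, -0.0, -0.0]
opening: -0.002
front edge dx vs flush [-0.2 -0.2 -1.  -1.  -0.8 -0.5 -0.5 -0.2  0.   0.5  0.8  0.8  0.8  0.
 -0.8] mean -0.17 slope deg(dx/dy) 0.63
plate front edge -2.43 -0.21
fence front [ 0.8  0.8  0.3  0.  -0.2 -0.8  0.5  0.  -0.2  1. ]
left end offs [-0.2 -0.2 -0.5]
```

View pics/cmp.png

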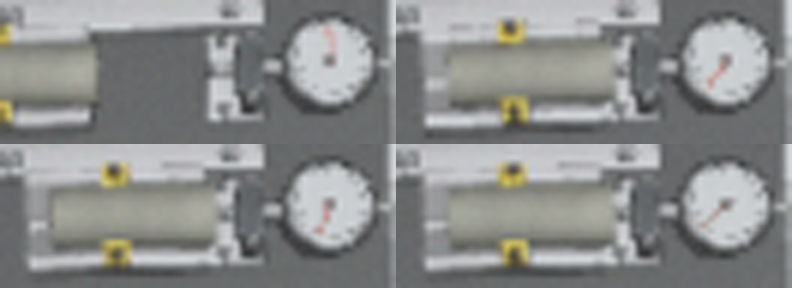

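View pics/side_r18.png

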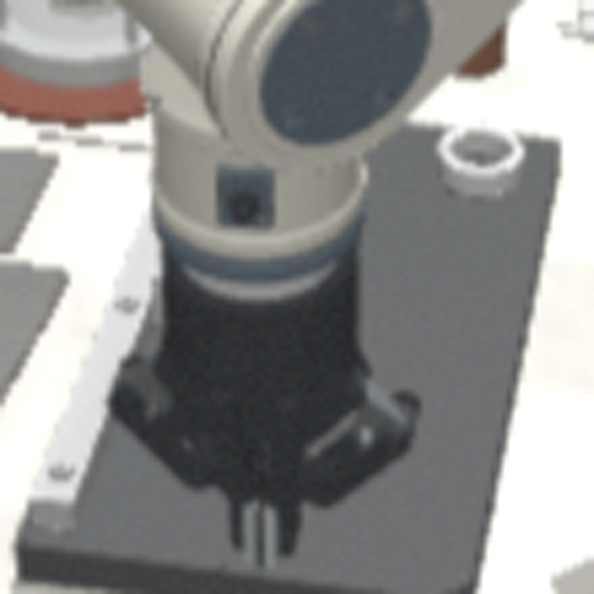

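```bash
python3 -m handwheel '{"translation":[[-0.01,0.02,0.01],[-0.03,0.06,0.03],[-0.06,0.11,0.05],[-0.09,0.16,0.06],[-0.12,0.2,0.07],[-0.15,0.23,0.07],[-0.18,0.25,0.07],[-0.2,0.25,0.07],[-0.2,0.25,0.07]],"spin":[0,0,0,0,0,0,0,0,0],"gripper":[0,0,0,0,0,0,0,0,0]}'; python3 shot.py r19
cat > sub.py <<'E'
from fit import *
P=[496.7,48.9,np.radians(1.07)]
def sub(f,c,Lx,ys,z,h=9):
    im=np.load(f).astype(np.float32).mean(2); out=[]
    for y in ys:
        a,b=proj("top",w(P,[[Lx-h,y,z],[Lx+h,y,z]])); s=np.linspace(0,1,121); pts=(a+s[:,None]*(b-a)).astype(np.float32)
        v=cv2.remap(im,pts[:,0][None],pts[:,1][None],cv2.INTER_LINEAR)[0]
        g=np.diff(v); g=np.clip(g,0,None); ss=(s[1:]+s[:-1])/2; i=g.argmax(); m=np.abs(ss-ss[i])<.25; out.append(-h+2*h*(g*ss*m).sum()/(g*m).sum())
    return np.array(out)
t=np.r_[np.linspace(-44,-10,35),np.linspace(20,50,31)]
for f,c in(("top_r6.npy",42),("top_r11.npy",-30),("top_r13.npy",-30),("top_r18.npy",-30),("top_r19.npy",-30)):
    e=sub(f,c,25,c+t,72); k=np.polyfit(t,e,1); print(f,"right",e[:35].mean().round(2),"left",e[35:].mean().round(2),"slope",np.degrees(k[0]).round(2))
ys=np.linspace(-180,180,300); e=sub("top_r19.npy",0,-115,ys,36)
E
python3 sub.py; python3 - <<'E'
import numpy as np,cv2
c=np.load("side_r19.npy")[165:245,200:280,::-1]; cv2.imwrite("pics/sz19.png",cv2.resize(cv2.convertScaleAbs(c,alpha=1.2,beta=10),None,fx=7.4,fy=7.4,interpolation=cv2.INTER_CUBIC))
E
```

```text
time_s: 43.65
position: [249.5, 615.4, 206.6]
tool_rot: [[-0.012, 1.0, 0.009], [0.997, 0.012, -0.081], [-0.081, 0.008, -0.997]]
force: [0.4, 0.1, 0.6]
opening: -0.001
top_r6.npy right -0.53 left 0.09 slope 0.46
top_r11.npy right -0.07 left -1.82 slope -1.38
top_r13.npy right -0.15 left 0.12 slope 0.15
top_r18.npy right -0.26 left -0.09 slope 0.08
top_r19.npy right -0.27 left -0.23 slope -0.03
```

View pics/sz19.png

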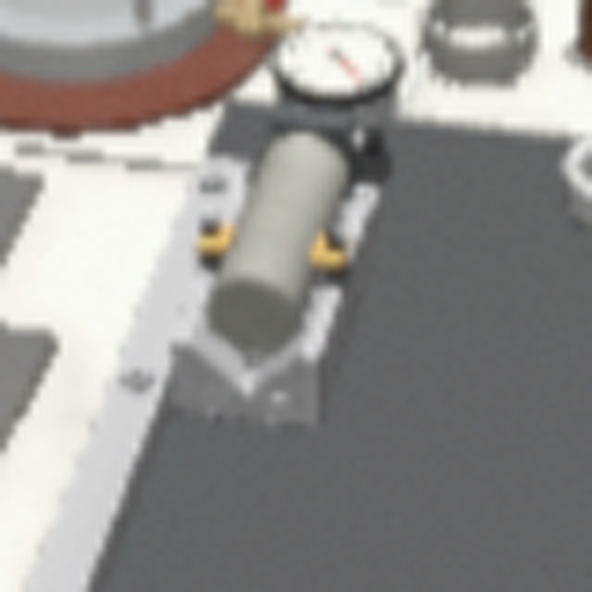

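```bash
python3 -c "
from rig import *
print(finish_job())"
```

```text
the job is handed in; nothing more can be done
None
```

The V-block now stands flush against the fence with its right end against the stop. The core is pressing the gauge's plunger in. I handed the job in at about 44 s, with the robot clear of everything.

**What I did:**
1. Pushed the block round with two open fingertips until its back face was flush with the fence, about 70 mm clear of the stop.
2. Slid it along the fence to the stop.
3. That slide left the block's left end about 2 mm off the fence, a skew of roughly 1.4°. This was with the plunger already pressed in, so the core was not square for part of that contact.
4. Pressed the front face back to the fence, then reseated the block squarely on the stop with the closed fingers, at about 36 N with no further movement.

**Last checks:**
- **Fence:** in the top picture the block's front edge lies within about 0.3 mm of where it should be when flush, at an angle of 0.0°. The measurement is good to roughly 0.5 mm and 0.5°.
- **Gauge:** the needle has swung to about 225° and held still through the last push. I could not convert that to millimetres of plunger travel.
- **Around the work:** the gauge, its bracket and the setting ring look unmoved. I did not check the things on the bench separately.

**Disagreements with the brief:**
- **Start angle:** the block began turned about 67°, not 25 to 50°.
- **Fingertip height:** the fingertips were about 30 to 38 mm higher than the reported tool position. I set the heights from the pictures and the felt contact instead.
- **Tool tilt:** the tool picked up a tilt of up to 5° from pushing under load.

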